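# Load an angle bracket from the vice into the drilling jig

### The arm

A 6-joint arm with a two-finger parallel gripper is mounted at the origin on a cart in front of the work surface, level with it; the furniture and walls round the work are solid. World frame = base frame: x ahead of the robot, y to its left, z up, the work surface at z = 0. Lengths are in m, angles in rad, forces in N, time in s.
With the tool pointing down it reaches from about 0.3 to 0.875 m from the base axis. Payload 6.4 kg.
Tool frame: the origin (TCP) lies where the fingers leave the gripper's body, on its centre line; the fingertips stand 73 mm ahead of it and the grasp point (between the pads) lies 54 mm ahead of it; z points along the fingers, y is the line along which they close (so a half turn about z gives the same grasp; the last joint's range is limited). The gripper opens to 85 mm and grips with 20 to 120 N. Pads are 22 mm wide; open, the fingers measure 114 mm over their backs; the gripper's body (76 mm by 85 mm) begins 54 mm behind the grasp point. The pads swing forward as they close: fully open they stand 13 mm farther back than shut.
Start: joints at [1.015, 0.181, 1.607, -0, 1.354, -0.206], TCP at [0.197, 0.54, 0.304] pointing down, gripper open.
Joint ranges: [-2.99, 2.99], [-0.89, 2.07], [0.3, 2.58], [-1.14, 4.28], [0, 2.63], [-3.12, 3.12]. Speed limits (rad/s): [2.57, 2.57, 3.01, 3.14, 3.14, 3.14].

### API

Orientations are given as a unit quaternion [w, x, y, z].
In Python, from bench import ctrl gives the robot as it stands.
- The arm moves only by the tool carry_out, never from a script. Its argument "steps" is one flat list of numbers, 7 for each row, row after row: the shift along the tool's x, y, z in m, then the turn, a rotation vector about the tool's x, y, z in rad, then the opening, from 0 (shut) to 1 (fully open). In form: [dx, dy, dz, wx, wy, wz, claw, dx, dy, dz, wx, wy, wz, claw, ...]. A call has 1 to 20 rows; each row is the pose to reach, as a shift and turn from the pose commanded when the call began, along the tool's axes at that moment; what a row does not reach only later rows make up. A row lasts 1/10 s, in which the tool goes at most 50 mm and 8.59 degrees, less where a joint would pass 70% of its speed; a pose out of reach is approached as far as the arm can. A call with a gripper value outside its range is refused whole. The fingers move at their own pace and stop on an object; the grip force is fixed at half the most. Time passes only in rows, so rows that repeat a pose let the fingers close. It gives the time, the measured TCP pose, the force, the opening and the grip force at its end, in the units of the state.
- ctrl.get_obs(): the state, without advancing time (a new reading comes with each control period).
- ctrl.camera(name): name is "scene" or "side" or "wrist"; returns the picture (400x640x3 uint8, red, green, blue); there is no depth.
- ctrl.camera_params(name): a dict with "vertical_fov" (degrees; the focal length in pixels is half the picture's height over the tangent of half this angle, whatever the lens; pixels are square), "cx", "cy" (the principal point, pixels), "cam_to_world" (4x4, takes a point from camera to world coordinates); the wrist camera has in their place "hand_eye" (4x4, takes a point from camera to tool coordinates, whose origin is the TCP and whose axes are the flange's). Camera axes: x right, y down, z forward; pixel columns grow to the right and rows downward; lengths in m; the calibration is good to about 2 mm. The wrist camera is an equidistant fisheye: a pixel r from the principal point sees the ray r / f radians off the axis. A picture is of the moment at which its call begins: read the wrist's pose just before it. camera_params takes no time and is no camera call.
- ctrl.hand_in(): hands the job in; it is judged then, once.
The state is a dict: "time_s": time; "q": joint angles; "dq": joint speeds; "joint_efforts": joint torques, N m; "eef_pos": TCP position; "eef_rot": TCP orientation; "wrist_force": force on the tool from outside, world axes, zero at the start; "torque": the same for the moment, N m; "opening": opening from 0.0 (shut) to 1.0 (fully open); "grasp_force": force on a finger pad.
Only numpy, scipy, OpenCV 4.12 (cv2) and the standard library are available. Lean on these libraries where they do the work, as an engineer would, in place of code of your own. Each camera call takes 0.05 s, during which the arm holds its last target. There are 200 camera calls.

### The job

Load the steel angle bracket from the slackened vice into the drilling jig: in the vice only its short leg can be gripped, and the jig leaves no room for fingers at that leg, so stand the bracket on edge on a clear bit of bench, let go, and pick it up afresh by the free end of its long leg before lowering it in with the short leg between guide block and cam. Push it fully home so that both legs lie flush against the two faces of the block, and only then swing the red-knobbed cam lever all the way shut and let go. Do not shift or knock over the mug, the oil can or the oilstone.

Things in the scene. Friction and masses are not known exactly. Their poses are not given: they have to be found in the camera images.
- bracket_corner (a point): Bright steel angle bracket, loose, 0.18-0.29 kg, on edge: an L from above, of 6 mm plate 30 mm high. Point: inner corner, half-way up (15 mm above its lower edge); z up. Long leg along +x: x -6 to 94, y 0 to 6 mm; short leg along -y: y -64 to 6, x -6 to 0 mm. At first it stands loose in the vice, lower edge on the vice plate, and lifts straight out.
- short_leg (a point): Centre of the bracket's short leg (6 mm thick, 30 mm high, two scribed crosses). Axes as bracket_corner: the plate's thickness is along x. In the vice this is the only leg that fingers can take.
- long_leg_end (a point): Middle of the free part of the bracket's long leg, half-way up, 64 mm along it from the inner corner, 30 mm from its end (plate with two dark holes). Axes as bracket_corner: the thickness is along y. Hold here for the jig.
- vice_slot (a point): Middle of the 9 mm slot between two blue jaws (62 mm long in y, 34 mm high over the plate, each about 27 mm thick in x), 27 mm above the bench. The bracket's long leg lies in the slot, pointing to +y; its short leg stands beyond the jaws' -y end, pointing to +x, with 36 to 41 mm free between it and the jaws: open the fingers only part way. The jaws need not move.
- vice_plate (a point): Centre of the top of the vice's steel plate, 170 (x) x 140 (y) x 12 mm, fixed to the bench; its top is 12 mm above the bench. Screw and 76 mm cross bar stick out on its -x side to 112 mm from here, no higher than 40 mm above the bench.
- jig_corner (a point): Nest corner of the drilling jig, 27 mm above the bench: bracket_corner must come to lie here with its axes along these. The dark guide block fills x 0 to 30, y -80 to 0 mm, 36 mm high over the plate. Short leg against its -x face, long leg against its +y face and on past the block. No finger fits beside the short leg or the first 30 mm of the long leg; its outer 60 mm is free.
- jig_plate (a point): Centre of the top of the jig's aluminium plate, 120 x 120 x 12 mm, fixed to the bench, its top 12 mm above the bench; axes as jig_corner. The long leg overhangs its +x edge.
- cam_pin (a point): Upright axis of the jig's cam clamp, 57 mm above the bench, 32 mm in -x and 35 mm in -y from jig_corner. The steel cam disc (20 mm radius, 6 mm off-centre, 16 to 38 mm above the bench) leaves 5 to 9 mm beside the seated short leg when open, and as it shuts presses that leg on to the block.
- cam_knob (a point): Middle of the red knob of the cam lever: upright, round, 15 to 19 mm across, 39 to 75 mm above the bench, 75 mm from the pin. The lever rod, 9 mm thick, runs 43 mm above the bench. To shut, the knob swings clockwise (from above) round the pin, until pin to knob points 105 degrees counterclockwise of the jig's +x axis.
- cam (a joint): Angle of the cam lever: 0 shut (at its stop), grows as it opens counterclockwise seen from above; 1.3 to 1.75 rad at the start. Stiff (about 2 N at the knob); it stays where it is left.
- mug_mid (a point): White enamel mug, loose bystander, 82 mm across, 80 mm high, its handle reaching 71 mm from its middle towards its -y axis. The point is its middle, half-way up.
- oil_can_mid (a point): Tinplate oil can, loose bystander: body 66 mm across and 80 mm high, spout up to 166 mm high reaching 57 mm from the body's middle towards its -y axis. The point is the middle of its body, 40 mm above the bench.
- oilstone_mid (a point): Grey oilstone in an oak block, loose bystander, 62 x 205 x 35 mm, long along its y axis. The point is its centre.
- chest_front (a point): Middle of the front (-x) side of the brown wooden tool chest, which stands fixed at the back left: 338 mm wide in y, 200 mm deep in +x, 157 mm high, its open lid higher still at the back. Keep hand and arm clear of it.

How it is judged:
By the outcome, as a careful person would: the job done as asked, in the order asked, and still so for the second after the job is handed in, with the robot touching nothing.
It also fails if it takes over 72 s, if anything falls off the work surface, if the arm or the gripper's body presses on something with over 40 N, if the wrist force passes 120 N, or if a joint passes its speed limit or range.

## Working session

There is one attempt and no reset: what is moved stays moved. The work goes in short steps, Python scripts to look and compute and a tool call to move; the robot and the scene stay as the last step left them, time stands still between calls to the robot, and variables do not carry over. Pictures are saved under pics/ and viewed, at most 10 in all, crops included, and the job is handed in when it is done.

Besides the shell and the picture viewer there is one more tool, called after "Call:" by a JSON object that holds its "method" and its "body". carry_out: Moves the arm, as the interface text tells. Its arguments: {"type":"object","properties":{"steps":{"type":"array"}},"required":["steps"]}

```bash
ls; mkdir -p pics
python3 - <<'E'
from bench import ctrl
import cv2,json,numpy as np
np.set_printoptions(precision=4,suppress=True)
o=ctrl.get_obs();print({k:np.round(v,4) for k,v in o.items()})
ims=[]
for n in("scene","side","wrist"):
    im=ctrl.camera(n);cv2.imwrite(f"pics/{n}0.png",im[:,:,::-1]);p=ctrl.camera_params(n)
    for k,v in p.items():print(n,k,np.array(v).tolist() if np.ndim(v)<2 else np.round(v,4).tolist())
E
```

```text
pics
{'time_s': np.float64(0.0), 'q': array([ 1.0147,  0.1815,  1.608 ,  0.    ,  1.3538, -0.2063]), 'dq': array([ 0.0002,  0.0008, -0.0003, -0.002 ,  0.    , -0.0005]), 'joint_efforts': array([  0.0006, -44.4877, -35.1335,  -0.0003,   0.009 ,   0.    ]), 'eef_pos': array([0.1968, 0.5398, 0.303 ]), 'eef_rot': array([-0.0003,  0.174 ,  0.9847, -0.0008]), 'wrist_force': array([-1.2245, -0.6483,  0.0199]), 'torque': array([-0.0076,  0.0008,  0.0235]), 'grasp_force': np.float64(0.0), 'opening': np.float64(0.9993)}
scene vertical_fov 43.06690866436914
scene cx 317.44810253105936
scene cy 203.99210097752717
scene cam_to_world [[0.8439, -0.423, 0.33, 0.1611], [-0.5364, -0.6533, 0.5343, -0.6718], [-0.0104, -0.6279, -0.7782, 1.0702], [0.0, 0.0, 0.0, 1.0]]
side vertical_fov 56.792205808168575
side cx 310.93578686597004
side cy 198.28234160066367
side cam_to_world [[0.8787, -0.2213, 0.4231, 0.129], [-0.477, -0.3684, 0.798, -0.7875], [-0.0207, -0.903, -0.4292, 0.4937], [0.0, 0.0, 0.0, 1.0]]
wrist vertical_fov 65.70646984690485
wrist cx 322.14296203432787
wrist cy 199.35944406881916
wrist hand_eye [[0.0007, -0.9571, -0.2898, 0.0746], [1.0, 0.0005, 0.0006, -0.0006], [-0.0005, -0.2898, 0.9571, -0.07], [0.0, 0.0, 0.0, 1.0]]
```

View pics/scene0.png

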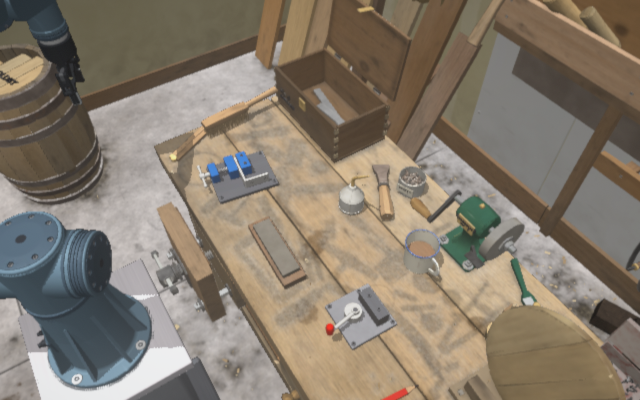

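View pics/side0.png

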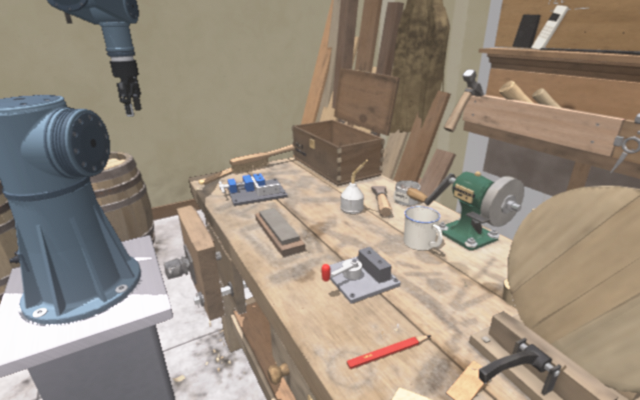

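The scene view shows the vice plate at about (243,175), the jig plate at (362,318), the red knob at (330,328), the oilstone at (277,250), the oil can at (351,198) and the mug at (422,252). The side view shows the same layout. Next: helpers and rough positions.

```bash
cat > h.py <<'E'
from bench import ctrl
import cv2, numpy as np
from scipy.spatial.transform import Rotation as R
np.set_printoptions(precision=4,suppress=True)
def pose():
    o=ctrl.get_obs(); q=o["eef_rot"]; T=np.eye(4)
    T[:3,:3]=R.from_quat([q[1],q[2],q[3],q[0]]).as_matrix(); T[:3,3]=o["eef_pos"]; return T
def shoot(name,fn=None):
    T=pose(); im=ctrl.camera(name)[:,:,::-1].copy(); p=ctrl.camera_params(name)
    C=T@np.array(p["hand_eye"]) if name=="wrist" else np.array(p["cam_to_world"])
    if fn: cv2.imwrite(f"pics/{fn}.png",im); np.save(f"pics/{fn}.npy",C)
    return im,C
def ray(name,C,uv):
    p=ctrl.camera_params(name); f=200/np.tan(np.radians(p["vertical_fov"])/2)
    d=np.atleast_2d(uv).astype(float)-[p["cx"],p["cy"]]
    if name=="wrist":
        r=np.linalg.norm(d,axis=1,keepdims=True)+1e-9; v=np.hstack([d/r*np.sin(r/f),np.cos(r/f)])
    else: v=np.hstack([d/f,np.ones((len(d),1))]); v/=np.linalg.norm(v,axis=1,keepdims=True)
    return C[:3,3],v@C[:3,:3].T
def onz(name,C,uv,z):
    o,v=ray(name,C,uv); return o+v*((z-o[2])/v[:,2])[:,None]
def pix(name,C,P):
    p=ctrl.camera_params(name); f=200/np.tan(np.radians(p["vertical_fov"])/2)
    c=(np.atleast_2d(P)-C[:3,3])@C[:3,:3]
    if name=="wrist":
        s=np.linalg.norm(c[:,:2],axis=1,keepdims=True); return c[:,:2]/s*np.arctan2(s,c[:,2:])*f+[p["cx"],p["cy"]]
    return c[:,:2]/c[:,2:]*f+[p["cx"],p["cy"]]
def move(target_xyz,yaw_ydir,T=None):
    """shift (tool axes) and rotvec for pointing-down tool with closing line y at yaw_ydir (rad, world)"""
    T=pose() if T is None else T
    best=None
    for k in(0,np.pi):
        a=yaw_ydir+k; y=np.array([np.cos(a),np.sin(a),0]); z=np.array([0,0,-1.]); x=np.cross(y,z)
        w=R.from_matrix(T[:3,:3].T@np.c_[x,y,z]).as_rotvec()
        if best is None or np.linalg.norm(w)<np.linalg.norm(best): best=w
    return T[:3,:3].T@(np.array(target_xyz)-T[:3,3]),best
E
python3 - <<'E'
from h import *
C=np.array(ctrl.camera_params("scene")["cam_to_world"])
for n,uv,z in[("vice plate",(243,177),.012),("jig plate",(362,319),.012),("stone",(277,250),.035),("can",(351,212),0),("mug",(420,270),0),("knob",(330,328),.057),("pin",(354,312),.057),("chest",(310,125),.07)]:
    print(n,onz("scene",C,uv,z))
S=cv2.imread("pics/scene0.png")
a=cv2.resize(S[140:215,190:290],None,fx=4,fy=4,interpolation=cv2.INTER_CUBIC)
b=cv2.resize(S[275:350,310:410],None,fx=4,fy=4,interpolation=cv2.INTER_CUBIC)
cv2.imwrite("pics/crop0.png",np.hstack([a,b]))
E
```

```text
vice plate [[0.4865 0.2505 0.012 ]]
jig plate [[ 0.5149 -0.2828  0.012 ]]
stone [[ 0.4393 -0.0295  0.035 ]]
can [[ 0.6755 -0.0092  0.    ]]
mug [[ 0.7143 -0.249   0.    ]]
knob [[ 0.43   -0.2793  0.057 ]]
pin [[ 0.4949 -0.2763  0.057 ]]
chest [[0.725 0.275 0.07 ]]
```

View pics/crop0.png

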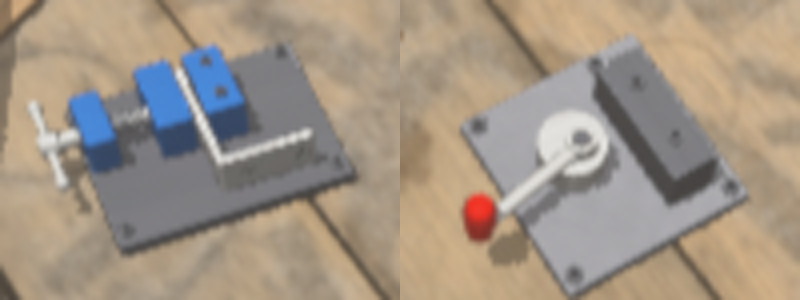

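The crops show the bracket in the blue jaws, with its corner at crop (220,160), its short leg running to (310,133) and its long leg up-left in the slot. In the jig, the dark block is at the upper right of the plate, the cam is left of it, and the lever points left-down to the red knob.

Run:
```python
from h import *
C=np.array(ctrl.camera_params("scene")["cam_to_world"])
v=onz("scene",C,[(220,202.5),(278.7,184.5),(261,150.5)],.012)
j=onz("scene",C,[(325,307),(353.7,348.7),(396.2,323.7),(368.7,284.5)],.012)
for P in(v,j):
    d=np.diff(P,axis=0); print(P,np.linalg.norm(d,axis=1),np.degrees(np.arctan2(d[:,1],d[:,0])),P[[0,2]].mean(0))
yaw=np.arctan2(*(v[2]-v[1])[1::-1])
print(np.degrees(yaw)); c=v[[0,2]].mean(0)
for T in((c[0],c[1],.27),): print(move(T,yaw))
```

```text
[[0.392  0.2018 0.012 ]
 [0.5569 0.1715 0.012 ]
 [0.5789 0.3151 0.012 ]] [0.1676 0.1452] [-10.3879  81.2732] [0.4855 0.2584 0.012 ]
[[ 0.4608 -0.2122  0.012 ]
 [ 0.4588 -0.3302  0.012 ]
 [ 0.5729 -0.3337  0.012 ]
 [ 0.5802 -0.2189  0.012 ]] [0.118  0.1142 0.115 ] [-90.9763  -1.7404  86.3676] [ 0.5168 -0.273   0.012 ]
81.2732266992566
(array([-0.3676, -0.1655,  0.0333]), array([-0.0012, -0.0004, -0.1974]))
```

Call:
{"method": "carry_out", "body": {"steps": [-0.365, -0.165, 0.03, 0, 0, -0.2, 1, -0.365, -0.165, 0.03, 0, 0, -0.2, 1, -0.365, -0.165, 0.03, 0, 0, -0.2, 1, -0.365, -0.165, 0.03, 0, 0, -0.2, 1, -0.365, -0.165, 0.03, 0, 0, -0.2, 1, -0.365, -0.165, 0.03, 0, 0, -0.2, 1, -0.365, -0.165, 0.03, 0, 0, -0.2, 0.35, -0.365, -0.165, 0.03, 0, 0, -0.2, 0.35, -0.365, -0.165, 0.03, 0, 0, -0.2, 0.35, -0.365, -0.165, 0.03, 0, 0, -0.2, 0.35]}}

```text
time_s: 1.15
eef_pos: [0.484, 0.2588, 0.2733]
eef_rot: [-0.001, 0.076, 0.997, -0.0]
wrist_force: [-0.6, 0.6, 0.0]
opening: 0.35
grasp_force: 0.0
```

Run:
```python
from h import *
im,C=shoot("wrist","w1"); print(pose(),ctrl.get_obs()["q"],ctrl.get_obs()["wrist_force"])
```

```text
[[-0.9886  0.1506 -0.0014  0.4831]
 [ 0.1506  0.9886  0.0002  0.26  ]
 [ 0.0014 -0.0001 -1.      0.2734]
 [ 0.      0.      0.      1.    ]] [ 0.277   0.1522  1.7037  0.0005  1.2869 -1.1428] [ 0.3174 -0.6898 -0.0817]
```

View pics/w1.png

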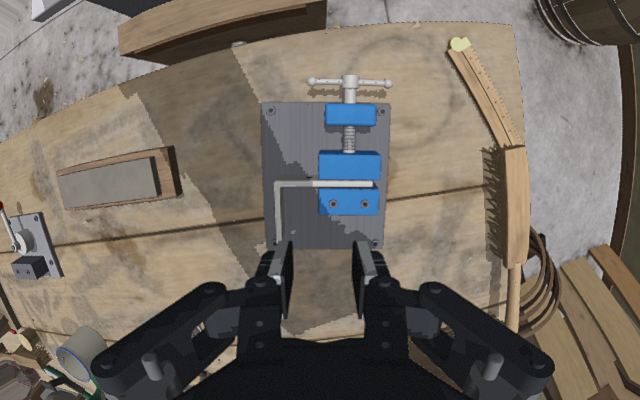

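The wrist view shows the bracket's top edge, with its corner at (276,183). The long leg runs right through the slot to (377,184), and the short leg runs down to about (278,245). The vice is upright in the image.

Run:
```python
from h import *
im=cv2.imread("pics/w1.png");C=np.load("pics/w1.npy")
g=im.astype(int); m=((g.min(2)>165)&(g.max(2)-g.min(2)<30)).astype(np.uint8)
for r in range(176,252,4): 
    print(r,"".join("#" if v else "." for v in m[r,266:296]), g[r,270:290,1].tolist() if r%16==0 else "")
print([ (c,np.flatnonzero(m[170:200,c])+170) for c in (290,310,330,350,370,376,380)])
```

```text
176 .............................. [78, 81, 81, 80, 81, 80, 81, 80, 77, 77, 77, 76, 77, 75, 76, 76, 78, 76, 77, 77]
180 .............................. 
184 .............................. 
188 .............................. 
192 .............................. [80, 81, 78, 82, 121, 146, 151, 155, 153, 138, 82, 65, 68, 75, 84, 79, 79, 78, 80, 78]
196 .............................. 
200 .............................. 
204 .............................. 
208 .............................. [80, 79, 77, 74, 65, 138, 152, 150, 155, 158, 99, 70, 66, 70, 76, 80, 82, 80, 78, 80]
212 .............................. 
216 .............................. 
220 .............................. 
224 .............................. [80, 81, 79, 79, 79, 98, 132, 149, 147, 151, 149, 106, 67, 64, 71, 84, 82, 80, 77, 78]
228 .............................. 
232 .............................. 
236 .............................. 
240 .............................. [80, 75, 65, 72, 79, 79, 115, 150, 143, 129, 131, 110, 76, 73, 75, 79, 80, 78, 75, 65]
244 .............................. 
248 .............................. 
[(290, array([], dtype=int64)), (310, array([], dtype=int64)), (330, array([181, 182, 183, 184, 185])), (350, array([181, 182, 183, 184, 185])), (370, array([181, 182, 183, 184, 185])), (376, array([], dtype=int64)), (380, array([], dtype=int64))]
```

Run:
```python
from h import *
im=cv2.imread("pics/w1.png");C=np.load("pics/w1.npy")
g=im.astype(int); m=((g.min(2)>108)&(g.max(2)-g.min(2)<40))
s=[];l=[]
for r in range(192,243,2):
    c=np.flatnonzero(m[r,268:292])+268
    if 4<=len(c)<9: s.append((c.mean(),r))
for c in range(285,372,3):
    r=np.flatnonzero(m[172:200,c])+172
    if 4<=len(r)<9: l.append((c,r.mean()))
print(len(s),len(l))
def fit(P):
    c=P.mean(0); u=np.linalg.svd(P-c)[2][0]; return c,u,np.degrees(np.arctan2(u[1],u[0])),np.abs((P-c)@[-u[1],u[0]]).max()
S=onz("wrist",C,s,.042)[:,:2];L=onz("wrist",C,l,.042)[:,:2]
a=fit(S);b=fit(L);print(a,b)
t=np.linalg.solve(np.c_[a[1],-b[1]],b[0]-a[0]); X=a[0]+a[1]*t[0]; print("centreline corner",X)
# row/col ends
print("end col long", [ (c,m[178:190,c].sum()) for c in range(368,384)], [(r,m[r,268:292].sum()) for r in range(236,256)])
print("L end",onz("wrist",C,(378,184),.042)-np.r_[X,0], "S end", onz("wrist",C,(279,247),.042)-np.r_[X,0])
# blue jaw near end
hsv=cv2.cvtColor(im,cv2.COLOR_BGR2HSV); bm=(hsv[...,0]>95)&(hsv[...,0]<125)&(hsv[...,1]>120)
for r in(155,165,175,195,205): c=np.flatnonzero(bm[r,300:400])+300; print(r,c.min(),c.max(),onz("wrist",C,[(c.min(),r),(c.max(),r)],.046)[:,:2].ravel())
```

```text
25 26
(array([0.5112, 0.2074]), array([ 0.9889, -0.1486]), np.float64(-8.548337826578425), np.float64(0.0019230588068322684)) (array([0.4842, 0.2652]), array([0.1493, 0.9888]), np.float64(81.41560411429147), np.float64(0.002461283511282433))
centreline corner [0.4763 0.2126]
end col long [(368, np.int64(7)), (369, np.int64(7)), (370, np.int64(7)), (371, np.int64(6)), (372, np.int64(5)), (373, np.int64(0)), (374, np.int64(1)), (375, np.int64(2)), (376, np.int64(4)), (377, np.int64(5)), (378, np.int64(6)), (379, np.int64(9)), (380, np.int64(10)), (381, np.int64(12)), (382, np.int64(12)), (383, np.int64(12))] [(236, np.int64(6)), (237, np.int64(6)), (238, np.int64(6)), (239, np.int64(5)), (240, np.int64(6)), (241, np.int64(2)), (242, np.int64(2)), (243, np.int64(1)), (244, np.int64(0)), (245, np.int64(0)), (246, np.int64(0)), (247, np.int64(0)), (248, np.int64(0)), (249, np.int64(0)), (250, np.int64(0)), (251, np.int64(0)), (252, np.int64(0)), (253, np.int64(0)), (254, np.int64(0)), (255, np.int64(0))]
L end [[0.0163 0.1018 0.042 ]] S end [[ 0.0699 -0.0109  0.042 ]]
155 319 380 [0.4541 0.26   0.4627 0.3191]
165 319 380 [0.4639 0.2585 0.4726 0.3179]
175 319 379 [0.4737 0.2569 0.4825 0.3158]
195 318 378 [0.4938 0.2528 0.5029 0.3126]
205 319 377 [0.5043 0.2522 0.5133 0.3106]
```

Run:
```python
from h import *
C=np.load("pics/w1.npy")
P=onz("wrist",C,[(57,172),(174,147),(181,194),(63,211)],.02);print(P,P.mean(0))
X=np.array([.4763,.2126]);u=np.array([.9889,-.1486])
g=X+u*.032; print(g)
for z in(.14,.09): print(move((*g,z),np.radians(81.45)))
```

```text
[[ 0.4092 -0.1116  0.02  ]
 [ 0.42    0.0987  0.02  ]
 [ 0.4752  0.0933  0.02  ]
 [ 0.4665 -0.1235  0.02  ]] [ 0.4427 -0.0108  0.02  ]
[0.5079 0.2078]
(array([-0.0326, -0.0478,  0.1334]), array([-0.    , -0.0014, -0.0019]))
(array([-0.0326, -0.0478,  0.1834]), array([-0.    , -0.0014, -0.0019]))
```

Call:
{"method": "carry_out", "body": {"steps": [-0.033, -0.048, 0.12, 0, 0, 0, 0.35, -0.033, -0.048, 0.12, 0, 0, 0, 0.35, -0.033, -0.048, 0.12, 0, 0, 0, 0.35, -0.033, -0.048, 0.12, 0, 0, 0, 0.35, -0.033, -0.048, 0.12, 0, 0, 0, 0.35]}}

```text
time_s: 1.7
eef_pos: [0.508, 0.209, 0.154]
eef_rot: [-0.001, 0.074, 0.997, 0.0]
wrist_force: [0.7, 0.4, 0.5]
opening: 0.346
grasp_force: 0.0
```

Run:
```python
from h import *
im,C=shoot("wrist","w2"); print(pose()[:3,3])
cv2.imwrite("pics/w2c.png",im[60:400])
```

```text
[0.5089 0.2093 0.1553]
```

View pics/w2.png

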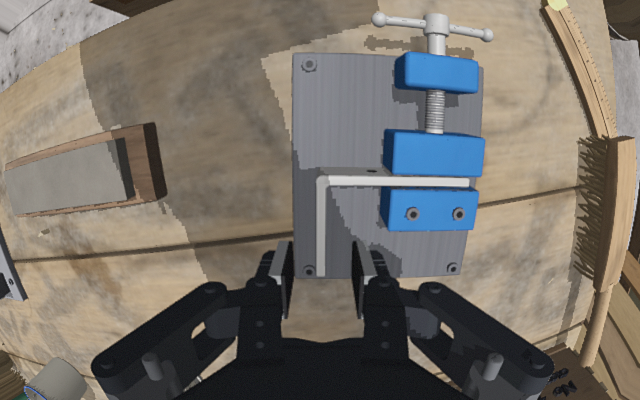

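The wrist view shows the short leg at column 321, between the pads at columns 290 and 358. It is centred, so I descend and close.

Call:
{"method": "carry_out", "body": {"steps": [0, 0, 0.03, 0, 0, 0, 0.35, 0, 0, 0.05, 0, 0, 0, 0.35, 0, 0, 0.063, 0, 0, 0, 0.35, 0, 0, 0.063, 0, 0, 0, 0.35, 0, 0, 0.063, 0, 0, 0, 0.35, 0, 0, 0.063, 0, 0, 0, 0.0, 0, 0, 0.063, 0, 0, 0, 0.0, 0, 0, 0.063, 0, 0, 0, 0.0, 0, 0, 0.063, 0, 0, 0, 0.0, 0, 0, 0.063, 0, 0, 0, 0.0]}}

```text
time_s: 2.75
eef_pos: [0.5099, 0.208, 0.0924]
eef_rot: [0.001, 0.075, 0.997, 0.0]
wrist_force: [-1.3, 0.7, 6.2]
opening: 0.057
grasp_force: 60.1
```

Call:
{"method": "carry_out", "body": {"steps": [0, 0, -0.02, 0, 0, 0, 0, 0, 0, -0.04, 0, 0, 0, 0, 0, 0, -0.07, 0, 0, 0, 0, 0, 0, -0.1, 0, 0, 0, 0, 0, 0, -0.1, 0, 0, 0, 0, 0, 0, -0.1, 0, 0, 0, 0]}}

```text
time_s: 3.35
eef_pos: [0.5089, 0.2076, 0.1911]
eef_rot: [0.001, 0.075, 0.997, 0.0]
wrist_force: [-0.2, 0.1, -3.2]
opening: 0.057
grasp_force: 59.0
```

Run:
```python
from h import *
im,C=shoot("wrist","w3"); T=pose();o=ctrl.get_obs();print(T[:3,3],o["opening"],o["wrist_force"],o["q"])
# bracket corner target, yaw
b=np.radians(-2); cor=np.array([.53,.115])
# grip point in bracket frame (-3,-29)
Rb=np.array([[np.cos(b),-np.sin(b)],[np.sin(b),np.cos(b)]])
g=cor+Rb@[-.003,-.029]; print(g)
print(move((*g,.2),b+0), move((*g,.082),b))
```

```text
[0.5081 0.2075 0.1898] 0.05505223465178075 [ 0.0222 -0.4033 -2.9816] [ 0.1714  0.2553  1.7666 -0.0001  1.1213 -1.2494]
[0.526  0.0861]
(array([-0.0358, -0.1173, -0.0101]), array([-0.0015, -0.0008,  1.4558])) (array([-0.036 , -0.1173,  0.1079]), array([-0.0015, -0.0008,  1.4558]))
```

View pics/w3.png

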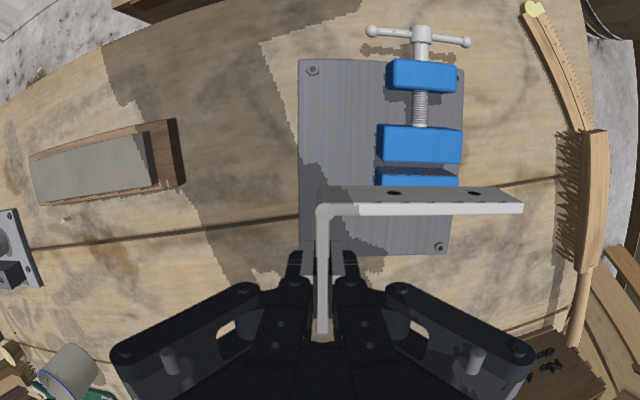

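The bracket is held upright, with its short leg at column 322 between the pads and the long leg reaching to (523,208). I carry it to the clear bench patch, turned 83°.

Call:
{"method": "carry_out", "body": {"steps": [0, 0, -0.01, 0, 0, 0.14, 0, 0, -0.03, -0.01, 0, 0, 0.28, 0, -0.01, -0.06, -0.01, 0, 0, 0.43, 0, -0.02, -0.09, -0.01, 0, 0, 0.58, 0, -0.03, -0.11, -0.01, 0, 0, 0.73, 0, -0.036, -0.117, -0.01, 0, 0, 0.88, 0, -0.036, -0.117, -0.01, 0, 0, 1.03, 0, -0.036, -0.117, -0.01, 0, 0, 1.18, 0, -0.036, -0.117, -0.01, 0, 0, 1.33, 0, -0.036, -0.117, 0.02, 0, 0, 1.456, 0, -0.036, -0.117, 0.05, 0, 0, 1.456, 0, -0.036, -0.117, 0.08, 0, 0, 1.456, 0, -0.036, -0.117, 0.09, 0, 0, 1.456, 0, -0.036, -0.117, 0.1, 0, 0, 1.456, 0, -0.036, -0.117, 0.1, 0, 0, 1.456, 0, -0.036, -0.117, 0.1, 0, 0, 1.456, 0]}}

```text
time_s: 5.0
eef_pos: [0.5276, 0.0866, 0.0916]
eef_rot: [0.0, 0.719, 0.695, 0.0]
wrist_force: [1.2, 0.4, -2.9]
opening: 0.051
grasp_force: 59.2
```

Call:
{"method": "carry_out", "body": {"steps": [0, 0, 0.005, 0, 0, 0, 0, 0, 0, 0.008, 0, 0, 0, 0, 0, 0, 0.01, 0, 0, 0, 0, 0, 0, 0.01, 0, 0, 0, 0, 0, 0, 0.01, 0, 0, 0, 0]}}

```text
time_s: 5.5
eef_pos: [0.5271, 0.0867, 0.081]
eef_rot: [0.0, 0.719, 0.695, 0.0]
wrist_force: [0.4, -0.1, -2.5]
opening: 0.06
grasp_force: 59.2
```

Call:
{"method": "carry_out", "body": {"steps": [0, 0, 0.001, 0, 0, 0, 0, 0, 0, 0.001, 0, 0, 0, 0, 0, 0, 0.001, 0, 0, 0, 0]}}

```text
time_s: 5.8
eef_pos: [0.5272, 0.0867, 0.0806]
eef_rot: [0.0, 0.719, 0.695, 0.0]
wrist_force: [-3.6, -1.1, 5.3]
opening: 0.054
grasp_force: 60.4
```

Call:
{"method": "carry_out", "body": {"steps": [0, 0, 0, 0, 0, 0, 0.35, 0, 0, 0, 0, 0, 0, 0.35, 0, 0, 0, 0, 0, 0, 0.35, 0, 0, 0, 0, 0, 0, 0.35, 0, 0, -0.03, 0, 0, 0, 0.35, 0, 0, -0.07, 0, 0, 0, 0.35, 0, 0, -0.11, 0, 0, 0, 0.35, 0, 0, -0.15, 0, 0, 0, 0.35, 0, 0, -0.15, 0, 0, -0.14, 0.35, 0, 0, -0.15, 0, 0, -0.28, 0.35, 0, 0, -0.15, 0, 0, -0.43, 0.35, 0, 0, -0.15, 0, 0, -0.57, 0.35, 0, 0, -0.15, 0, 0, -0.71, 0.35, 0, 0, -0.15, 0, 0, -0.85, 0.35, 0, 0, -0.15, 0, 0, -1.0, 0.35, 0, 0, -0.15, 0, 0, -1.14, 0.35, 0, 0, -0.15, 0, 0, -1.28, 0.35, 0, 0, -0.15, 0, 0, -1.42, 0.35, 0, 0, -0.15, 0, 0, -1.57, 0.35, 0, 0, -0.15, 0, 0, -1.57, 0.35]}}

```text
time_s: 7.8
eef_pos: [0.527, 0.0866, 0.2298]
eef_rot: [-0.0, 0.017, 1.0, 0.0]
wrist_force: [0.1, -0.5, -0.5]
opening: 0.352
grasp_force: 0.0
```

Run:
```python
from h import *
im,C=shoot("wrist","w4"); T=pose();print(T)
```

```text
[[-0.9992  0.0391 -0.0001  0.527 ]
 [ 0.0391  0.9992  0.      0.0866]
 [ 0.0001  0.     -1.      0.2298]
 [ 0.      0.      0.      1.    ]]
```

View pics/w4.png

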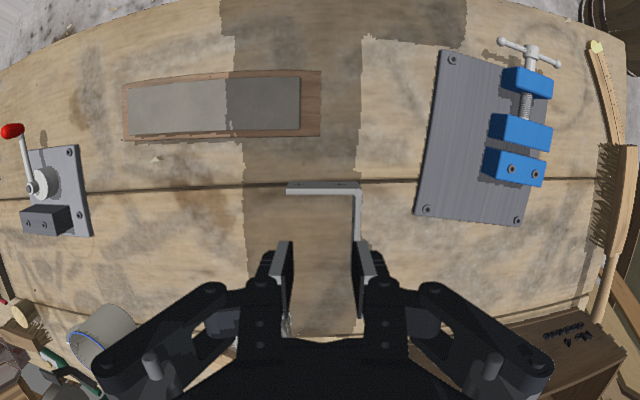

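The bracket is standing on edge. Its short leg runs from (287,190) to the corner at (358,190), and the long leg runs down column 357. Next I measure the long leg.

Run:
```python
from h import *
im=cv2.imread("pics/w4.png");C=np.load("pics/w4.npy")
g=im.astype(int)
for r in (200,215,230): print(r,g[r,348:368,1].tolist(),g[r,348:368,0].tolist())
for c in (300,325,345): print(c,g[176:200,c,1].tolist(),g[176:200,c,0].tolist())
```

```text
200 [98, 101, 101, 99, 75, 66, 69, 111, 146, 153, 150, 148, 146, 133, 118, 141, 144, 144, 143, 143] [85, 88, 88, 86, 70, 65, 66, 111, 145, 151, 150, 147, 146, 130, 102, 121, 127, 126, 127, 126]
215 [112, 111, 115, 109, 70, 62, 73, 123, 155, 151, 148, 146, 134, 131, 143, 144, 144, 143, 144, 144] [94, 94, 97, 93, 67, 64, 74, 121, 154, 151, 147, 147, 132, 121, 124, 126, 129, 128, 128, 129]
230 [109, 110, 108, 95, 66, 67, 119, 146, 152, 149, 147, 145, 134, 138, 151, 150, 150, 148, 145, 145] [91, 93, 92, 82, 66, 67, 118, 143, 151, 149, 147, 145, 125, 119, 130, 130, 130, 128, 128, 130]
300 [109, 109, 106, 95, 85, 81, 79, 79, 73, 79, 81, 79, 109, 162, 160, 157, 154, 147, 120, 88, 88, 92, 98, 100] [89, 89, 87, 77, 71, 74, 78, 79, 74, 79, 81, 78, 108, 160, 160, 157, 154, 145, 117, 77, 75, 79, 84, 87]
325 [108, 102, 94, 86, 66, 72, 80, 82, 81, 82, 81, 76, 110, 161, 161, 158, 157, 148, 123, 93, 95, 103, 108, 109] [90, 86, 77, 70, 56, 70, 80, 82, 80, 82, 81, 77, 110, 160, 159, 156, 155, 147, 120, 80, 81, 86, 92, 95]
345 [113, 109, 92, 78, 65, 70, 82, 80, 70, 79, 81, 76, 107, 159, 159, 156, 156, 151, 127, 97, 93, 93, 94, 94] [92, 89, 74, 63, 55, 69, 82, 80, 70, 79, 81, 77, 106, 158, 158, 156, 156, 150, 124, 84, 79, 79, 80, 80]
```

```bash
cat >> h.py <<'E'
def line(P):
    c=P.mean(0); u=np.linalg.svd(P-c)[2][0]; return c,u
def legs(fn,vr,vc,hc,hr,z):
    """centre lines of the leg running down the picture (rows vr, cols vc) and the one across (cols hc, rows hr)"""
    g=cv2.imread(f"pics/{fn}.png").astype(int);C=np.load(f"pics/{fn}.npy")
    m=(g[...,0]>105)&(g.max(2)-g.min(2)<11)
    V=[(np.flatnonzero(m[r,vc[0]:vc[1]]).mean()+vc[0],r) for r in range(*vr,2) if 4<=m[r,vc[0]:vc[1]].sum()]
    H=[(c,np.flatnonzero(m[hr[0]:hr[1],c]).mean()+hr[0]) for c in range(*hc,2) if 4<=m[hr[0]:hr[1],c].sum()]
    a=line(onz("wrist",C,V,z)[:,:2]);b=line(onz("wrist",C,H,z)[:,:2])
    t=np.linalg.solve(np.c_[a[1],-b[1]],b[0]-a[0]); X=a[0]+a[1]*t[0]
    ang=lambda u:np.degrees(np.arctan2(u[1],u[0]))
    print("down",ang(a[1]),"across",ang(b[1]),"X",X,len(V),len(H)); return X,a[1],b[1]
E
python3 - <<'E'
from h import *
X,u,w=legs("w4",(198,238),(350,364),(292,350),(184,200),.03)
u=u*np.sign(u[0]); a=np.arctan2(u[1],u[0])
g=X+u*.067; print(g, np.degrees(a))
T=pose()
for z in (.15,.0795): print(move((*g,z),a+np.pi/2,T))
E
```

```text
down -2.0526594599609966 across 87.94178429541967 X [0.5273 0.1194] 20 29
[0.5942 0.117 ] -2.0526594599609966
(array([-0.066 ,  0.0329,  0.0798]), array([ 0.    , -0.0001, -0.0032]))
(array([-0.066 ,  0.0329,  0.1503]), array([ 0.    , -0.0001, -0.0032]))
```

Call:
{"method": "carry_out", "body": {"steps": [-0.04, 0.02, 0, 0, 0, 0, 0.35, -0.066, 0.033, 0, 0, 0, 0, 0.35, -0.066, 0.033, 0.04, 0, 0, 0, 0.35, -0.066, 0.033, 0.08, 0, 0, 0, 0.35, -0.066, 0.033, 0.12, 0, 0, 0, 0.35, -0.066, 0.033, 0.143, 0, 0, 0, 0.35, -0.066, 0.033, 0.153, 0, 0, 0, 0.35, -0.066, 0.033, 0.153, 0, 0, 0, 0.35, -0.066, 0.033, 0.153, 0, 0, 0, 0, -0.066, 0.033, 0.153, 0, 0, 0, 0, -0.066, 0.033, 0.153, 0, 0, 0, 0, -0.066, 0.033, 0.153, 0, 0, 0, 0, -0.066, 0.033, 0.153, 0, 0, 0, 0]}}

```text
time_s: 9.15
eef_pos: [0.5956, 0.1173, 0.079]
eef_rot: [0.002, 0.018, 1.0, 0.0]
wrist_force: [0.1, 0.2, 6.8]
opening: 0.055
grasp_force: 60.8
```

Call:
{"method": "carry_out", "body": {"steps": [0, 0, -0.02, 0, 0, 0, 0, 0, 0, -0.05, 0, 0, 0, 0, 0, 0, -0.1, 0, 0, 0, 0, 0, 0, -0.15, 0, 0, 0, 0, 0.02, 0, -0.2, 0, 0, 0, 0, 0.03, -0.04, -0.2, 0, 0, 0, 0, 0.03, -0.09, -0.2, 0, 0, 0, 0, 0.03, -0.14, -0.2, 0, 0, 0, 0, 0.03, -0.19, -0.2, 0, 0, 0, 0, 0.03, -0.24, -0.2, 0, 0, 0, 0, 0.03, -0.29, -0.2, 0, 0, 0, 0, 0.03, -0.34, -0.2, 0, 0, 0, 0, 0.03, -0.39, -0.2, 0, 0, 0, 0, 0.03, -0.44, -0.2, 0, 0, 0, 0, 0.02, -0.48, -0.2, 0, 0, 0, 0, 0.02, -0.49, -0.2, 0, 0, 0, 0, 0.02, -0.49, -0.2, 0, 0, 0, 0, 0.02, -0.49, -0.2, 0, 0, 0, 0, 0.02, -0.49, -0.2, 0, 0, 0, 0]}}

```text
time_s: 11.05
eef_pos: [0.5568, -0.3698, 0.2768]
eef_rot: [-0.0, 0.017, 1.0, 0.0]
wrist_force: [0.9, 0.3, -2.9]
opening: 0.056
grasp_force: 59.5
```

Run:
```python
from h import *
im,C=shoot("wrist","w5"); T=pose();o=ctrl.get_obs();print(T,o["opening"],o["wrist_force"],o["q"])
```

```text
[[-0.9994  0.0339 -0.0002  0.5569]
 [ 0.0339  0.9994  0.0005 -0.3699]
 [ 0.0002  0.0005 -1.      0.277 ]
 [ 0.      0.      0.      1.    ]] 0.048953102714560603 [ 0.1433 -0.3977 -2.8217] [-0.7635  0.407   1.3772  0.0003  1.3579 -2.3004]
```

View pics/w5.png

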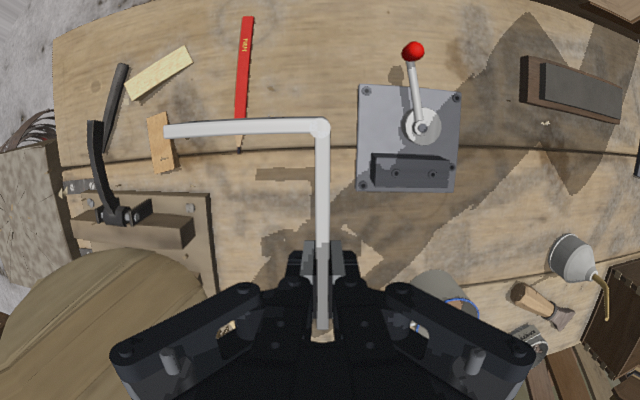

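The wrist view shows the jig upright in the image. The plate spans (357,86) to (461,192), the dark block (371,153) to (450,188), the pin is near (422,127) and the red knob at (413,51). The long leg is held at column 322. Next: edge profiles.

Run:
```python
from h import *
im=cv2.imread("pics/w5.png");g=cv2.cvtColor(im,cv2.COLOR_BGR2GRAY).astype(int)
for c in (385,412,440): print("col",c,g[145:200,c].tolist())
for r in (160,170,180): print("row",r,"L",g[r,364:384].tolist(),"R",g[r,440:468].tolist())
for r in (100,140): print("row",r,"L",g[r,350:364].tolist(),"R",g[r,452:470].tolist())
for c in (372,395,450): print("col",c,g[78:94,c].tolist())
```

```text
col 385 [156, 156, 157, 157, 156, 159, 161, 162, 92, 49, 48, 51, 74, 112, 121, 120, 121, 120, 121, 120, 120, 117, 118, 118, 108, 80, 77, 80, 81, 81, 82, 78, 81, 83, 79, 79, 80, 80, 78, 79, 79, 85, 95, 114, 114, 108, 98, 91, 94, 99, 98, 97, 97, 94, 93]
col 412 [110, 109, 109, 108, 108, 108, 110, 114, 102, 59, 38, 41, 38, 50, 66, 82, 82, 80, 82, 80, 81, 81, 81, 78, 79, 77, 75, 76, 79, 79, 80, 79, 78, 79, 80, 81, 81, 80, 81, 80, 80, 77, 81, 110, 113, 113, 101, 94, 108, 111, 113, 111, 112, 112, 114]
col 440 [108, 108, 108, 108, 109, 108, 109, 107, 108, 111, 107, 72, 42, 37, 41, 64, 79, 80, 79, 80, 79, 79, 78, 78, 79, 78, 76, 75, 76, 76, 79, 76, 77, 77, 77, 79, 79, 78, 78, 81, 77, 80, 80, 104, 109, 109, 108, 108, 112, 114, 115, 113, 110, 108, 109]
row 160 L [157, 158, 158, 159, 161, 152, 107, 49, 30, 35, 35, 56, 94, 125, 123, 122, 121, 120, 121, 120] R [64, 62, 61, 59, 57, 55, 56, 54, 62, 80, 104, 109, 109, 107, 107, 108, 100, 91, 90, 90, 92, 91, 92, 97, 100, 103, 105, 107]
row 170 L [148, 147, 149, 134, 115, 110, 44, 29, 32, 29, 34, 44, 79, 78, 79, 80, 79, 78, 77, 77] R [78, 76, 76, 76, 
[... 232 characters left out ...]
8, 78, 85, 99, 110, 108, 110, 108, 108, 105, 108, 113, 110, 111, 111, 110, 112, 113, 111, 109, 110, 107, 107]
row 100 L [145, 146, 145, 146, 145, 147, 138, 84, 62, 132, 160, 164, 160, 160] R [93, 64, 66, 74, 67, 64, 67, 78, 94, 100, 106, 106, 105, 106, 105, 104, 103, 102]
row 140 L [142, 141, 143, 143, 143, 146, 105, 94, 139, 163, 161, 158, 157, 157] R [107, 109, 108, 110, 108, 109, 96, 84, 82, 82, 82, 81, 80, 81, 81, 82, 83, 86]
col 372 [146, 148, 150, 152, 153, 153, 140, 155, 162, 162, 161, 161, 162, 161, 161, 161]
col 395 [102, 106, 111, 106, 105, 105, 104, 111, 144, 159, 159, 158, 159, 158, 158, 158]
col 450 [153, 156, 154, 155, 153, 156, 159, 161, 160, 157, 156, 155, 148, 140, 152, 154]
```

Run:
```python
from h import *
C=np.load("pics/w5.npy");im=cv2.imread("pics/w5.png")
f=lambda uv,z:onz("wrist",C,uv,z)[:,:2]
ang=lambda u:np.degrees(np.arctan2(u[1],u[0]))
fr=f([(385,157.3),(412,158.6),(440,160)],.048); bk=f([(385,187),(412,187.5),(440,187.5)],.048)
lf=f([(375.4,160),(375.2,170),(374.3,180)],.048); rt=f([(449.2,160),(447.7,180)],.048)
for n,P in(("front",fr),("back",bk),("left",lf),("right",rt)): print(n,P.tolist(),ang(line(P)[1]))
pl=f([(357.2,100),(356.2,140),(460.5,100),(458,140)],.012); print("plate L/R",pl, pl[2]-pl[0])
hsv=cv2.cvtColor(im,cv2.COLOR_BGR2HSV); m=(((hsv[...,0]<8)|(hsv[...,0]>172))&(hsv[...,1]>150)&(hsv[...,2]>90)).astype(np.uint8); m[:, :380]=0
n,_,s,c=cv2.connectedComponentsWithStats(m); i=1+s[1:,4].argmax(); print("knob blob",s[i],c[i],f([c[i]],.065))
# side views of the knob
fw=line(fr);r=line(rt);t=np.linalg.solve(np.c_[fw[1],-r[1]],r[0]-fw[0]);print("corner",fw[0]+fw[1]*t[0])
l=line(lf);t=np.linalg.solve(np.c_[fw[1],-l[1]],l[0]-fw[0]);print("corner -y",fw[0]+fw[1]*t[0])
g=cv2.cvtColor(im,cv2.COLOR_BGR2GRAY)
ci=cv2.resize(im[75:205,345:475],None,fx=4.5,fy=4.5,interpolation=cv2.INTER_CUBIC);cv2.imwrite("pics/c5.png",ci)
```

```text
front [[0.5312265034304876, -0.30685121399874804], [0.53287148756923, -0.27885487385915486], [0.5344719808019626, -0.24820464962543592]] 86.8353036000305
back [[0.5616059626245722, -0.3064157310151262], [0.5629171405653245, -0.27776273468191764], [0.5637092464225937, -0.2464370865813167]] 88.00022895369106
left [[0.5337675789886671, -0.31653017548135254], [0.5438483163072743, -0.31668990491366034], [0.5540430191166221, -0.3175283739979984]] -2.8230929009947485
right [[0.5344809948404381, -0.23769278468842825], [0.5557706683203418, -0.23806734163344262]] -1.0079214398258973
plate L/R [[ 0.4739 -0.3295]
 [ 0.5174 -0.3315]
 [ 0.4708 -0.2095]
 [ 0.5172 -0.2117]] [-0.0031  0.1201]
knob blob [405  42  19  18 247] [414.7166  49.8421] [[ 0.4269 -0.2805]]
corner [ 0.5351 -0.2377]
corner -y [ 0.5307 -0.3163]
```

View pics/c5.png

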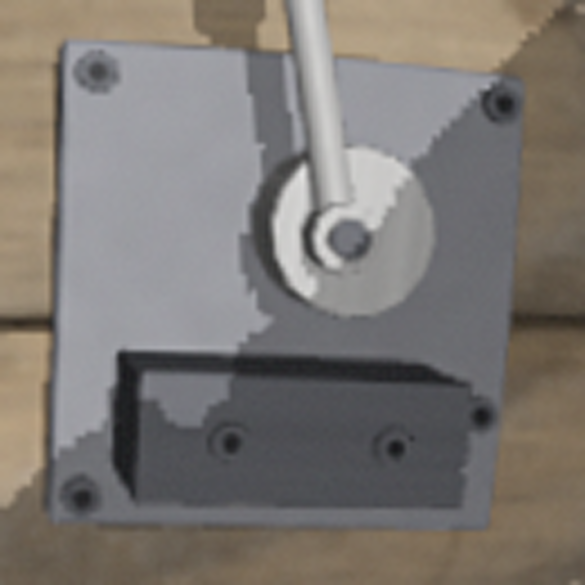

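The crop shows the jig clean. The block's nest corner is at its upper-right end (475,385), the pin is at (350,240) and the disc is clear of the block. Next I measure the held bracket in the same image so that calibration errors cancel.

Run:
```python
from h import *
C=np.load("pics/w5.npy");g=cv2.imread("pics/w5.png").astype(int)
for r in(150,190,225): print(g[r,308:338,0].tolist())
for c in(190,240,300): print(g[110:146,c,0].tolist())
print("pin",onz("wrist",C,(422.4,127.9),.057))
```

```text
[92, 91, 96, 101, 102, 99, 88, 152, 188, 198, 197, 197, 197, 197, 196, 197, 196, 197, 197, 196, 187, 165, 104, 113, 117, 115, 114, 113, 111, 112]
[127, 128, 128, 115, 85, 80, 78, 147, 181, 194, 197, 196, 195, 195, 195, 196, 195, 195, 195, 192, 179, 155, 123, 122, 127, 128, 123, 121, 123, 121]
[91, 90, 93, 94, 93, 90, 91, 128, 168, 190, 195, 195, 195, 195, 195, 195, 195, 194, 194, 189, 171, 138, 90, 88, 92, 92, 93, 92, 93, 91]
[105, 102, 98, 97, 98, 98, 99, 104, 109, 110, 105, 78, 96, 172, 192, 195, 197, 195, 194, 192, 192, 192, 193, 195, 196, 184, 160, 123, 97, 101, 96, 89, 93, 94, 95, 92]
[54, 54, 53, 52, 52, 56, 52, 54, 93, 104, 171, 194, 201, 204, 202, 200, 200, 199, 197, 198, 198, 200, 196, 174, 141, 134, 134, 133, 132, 134, 136, 133, 128, 120, 108, 95]
[117, 120, 123, 128, 127, 126, 104, 96, 154, 196, 207, 211, 210, 207, 207, 205, 205, 206, 203, 205, 207, 194, 165, 132, 122, 125, 127, 127, 125, 123, 122, 119, 116, 117, 112, 103]
pin [[ 0.5012 -0.2714  0.057 ]]
```

Run:
```python
from h import *
C=np.load("pics/w5.npy");g=cv2.imread("pics/w5.png").astype(int)[...,0]
T=np.load("pics/w5.npy")@np.linalg.inv(np.array(ctrl.camera_params("wrist")["hand_eye"]))
z=T[2,3]-.049
V=[]
for r in range(146,230,3): c=np.flatnonzero(g[r,308:338]>142)+308; V.append((c.mean(),r))
H=[]
for c in list(range(180,228,3))+list(range(262,305,3)):
    col=g[112:146,c]; r=np.flatnonzero(col>150)+112; H.append((c,(r.min()+r.max())/2)) 
a=onz("wrist",C,V,z)[:,:2];b=onz("wrist",C,H,z)[:,:2]
print("widths", [np.ptp(np.flatnonzero(g[112:146,c]>150)) for c in (190,220,265,300)])
Ti=lambda P:(np.c_[P-T[:2,3]])@T[:2,:2]
a=line(Ti(a));b=line(Ti(b));t=np.linalg.solve(np.c_[a[1],-b[1]],b[0]-a[0]);X=a[0]+a[1]*t[0]
ang=lambda u:np.degrees(np.arctan2(u[1],u[0]))
print("tool-frame X",X,"down ang",ang(a[1]),"across",ang(b[1]))
# targets
ux=-a[1]*np.sign(a[1][0])  # long leg dir in tool
cornertool=X+ (ux*.003) + np.array([0,-.003])
print("inner corner in tool",cornertool)
jc=np.array([.5349,-.2369]); jy=np.radians(-2.7)
bx_tool=np.arctan2(ux[1],ux[0]) # tool x is flipped: world yaw of bracket
w=T[:2,:2]@ux; by=np.arctan2(w[1],w[0]); print("bracket yaw now",np.degrees(by)); 
ty=np.arctan2(T[1,1],T[0,1])+(jy-by); print("tool y yaw target",np.degrees(ty))
y=np.array([np.cos(ty),np.sin(ty)]); x=np.array([-y[1],y[0]]); R2=np.c_[x,y]
ex=np.array([np.cos(jy),np.sin(jy)]);ey=np.array([-ex[1],ex[0]])
seat=jc-R2@cornertool; print("seat TCP",seat, "enter TCP", seat-ex*.003+ey*.004)
e=seat-ex*.003+ey*.004
for zz in(.277,.16): print(move((*e,zz),ty,T))
```

```text
widths [np.int64(13), np.int64(13), np.int64(13), np.int64(14)]
tool-frame X [ 0.0683 -0.0004] down ang 179.6995455078945 across 90.00033270174197
inner corner in tool [ 0.0653 -0.0034]
bracket yaw now -1.6587955149984572
tool y yaw target 86.99952515521727
seat TCP [ 0.6003 -0.2369] enter TCP [ 0.5975 -0.2328]
(array([-0.036 ,  0.1384, -0.0001]), array([ 0.0009, -0.0004,  0.0182]))
(array([-0.036 ,  0.1383,  0.1169]), array([ 0.0009, -0.0004,  0.0182]))
```

Run:
```python
from h import *
C=np.load("pics/w5.npy"); print(onz("wrist",C,[(414,285),(445,270),(430,275),(478,310)],.08))
S=np.array(ctrl.camera_params("side")["cam_to_world"]); print(onz("side",S,[(405,243),(437,245),(420,250)],0.0), onz("side",S,[(405,213),(440,213)],.08))
```

```text
[[ 0.6596 -0.2772  0.08  ]
 [ 0.6444 -0.2441  0.08  ]
 [ 0.6489 -0.2606  0.08  ]
 [ 0.7058 -0.1903  0.08  ]]
[[ 0.6918 -0.2133  0.    ]
 [ 0.7521 -0.2591 -0.    ]
 [ 0.7015 -0.2548  0.    ]] [[ 0.6898 -0.2052  0.08  ]
 [ 0.7603 -0.2472  0.08  ]]
```

Call:
{"method": "carry_out", "body": {"steps": [-0.01, 0.04, 0, 0, 0, 0.016, 0, -0.02, 0.09, 0, 0, 0, 0.016, 0, -0.036, 0.138, 0, 0, 0, 0.016, 0, -0.036, 0.138, 0, 0, 0, 0.016, 0, -0.036, 0.138, 0.0, 0, 0, 0.016, 0, -0.036, 0.138, 0.04, 0, 0, 0.016, 0, -0.036, 0.138, 0.08, 0, 0, 0.016, 0, -0.036, 0.138, 0.11, 0, 0, 0.016, 0, -0.036, 0.138, 0.13, 0, 0, 0.016, 0, -0.036, 0.138, 0.13, 0, 0, 0.016, 0, -0.036, 0.138, 0.13, 0, 0, 0.016, 0, -0.036, 0.138, 0.13, 0, 0, 0.016, 0]}}

```text
time_s: 12.3
eef_pos: [0.5984, -0.2362, 0.149]
eef_rot: [0.001, 0.026, 1.0, -0.001]
wrist_force: [-0.8, 0.2, -2.1]
opening: 0.057
grasp_force: 59.7
```

Run:
```python
from h import *
for i in range(3):
    im,C=shoot("wrist",f"w6_{i}"); T=pose(); print(T[:3,3],np.degrees(np.arctan2(T[1,1],T[0,1])),ctrl.get_obs()["wrist_force"])
s=cv2.cvtColor(im,cv2.COLOR_BGR2GRAY)
cv2.imwrite("pics/c6.png",cv2.resize(im[60:260,220:460],None,fx=3,fy=3,interpolation=cv2.INTER_CUBIC)[:600,:800])
```

```text
[ 0.5985 -0.236   0.1491] 87.01693926455042 [-0.0609  0.476  -2.7857]
[ 0.5985 -0.2359  0.149 ] 87.02068095454217 [-0.0219 -0.5938 -3.075 ]
[ 0.5983 -0.2357  0.1487] 87.02808655062647 [ 0.2451 -0.6374 -3.4719]
```

View pics/c6.png

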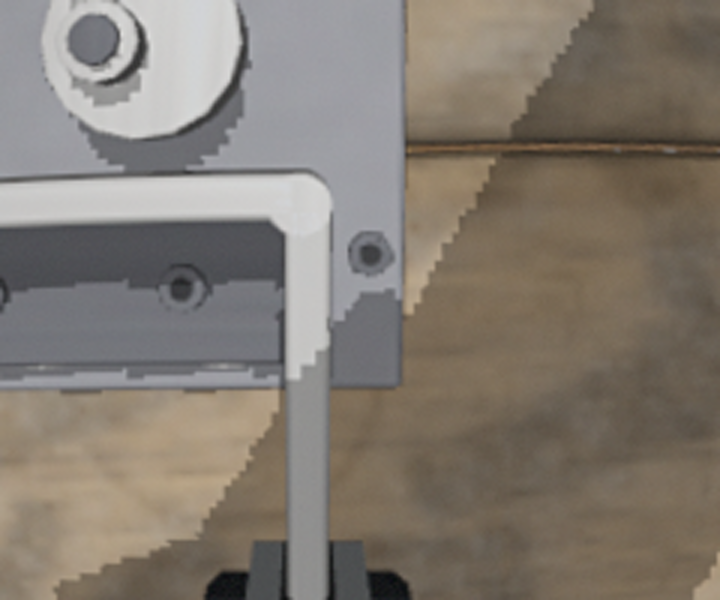

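The crop shows the bracket over the jig: the short leg's top is above the gap, the long leg's inner face (crop column 287) is just past the block's +y end (283), and the cam disc is clear of it. I check the fixed plate edge from this pose against the earlier measurement.

Run:
```python
from h import *
C=np.load("pics/w6_2.npy");g=cv2.imread("pics/w6_2.png").astype(int)
for r in(80,130,170,182): print(r,g[r,346:362].sum(1).tolist())
e=onz("wrist",C,[(354.2,80),(354,130),(353.5,170)],.012); print(e)
print("pin",onz("wrist",C,(220+93/3,60+41/3),.057), "plate +x edge",onz("wrist",C,[(240,60+387/3),(340,60+386/3)],.012))
C5=np.load("pics/w5.npy");print("w5 R edge",onz("wrist",C5,[(460.5,100),(458,140)],.012),"+x edge",onz("wrist",C5,[(345+300/4.5,75+522/4.5),(345+450/4.5,75+526/4.5)],.012))
# bracket in hand here
T=pose(); z=T[2,3]-.049; b=g[...,0]
for r in (140,160,200): print(r,g[r,308:336,0].tolist())
for c in (240,270,300): print(c,g[112:140,c,0].tolist())
```

```text
80 [476, 476, 480, 478, 476, 483, 478, 434, 383, 364, 410, 438, 438, 437, 440, 442]
130 [478, 478, 480, 477, 480, 482, 470, 421, 357, 387, 387, 390, 388, 384, 386, 393]
170 [341, 333, 339, 335, 337, 334, 312, 280, 306, 322, 322, 319, 316, 318, 316, 311]
182 [333, 335, 334, 341, 342, 338, 310, 274, 306, 330, 329, 330, 325, 323, 318, 322]
[[ 0.5061 -0.2106  0.012 ]
 [ 0.5397 -0.2122  0.012 ]
 [ 0.567  -0.2134  0.012 ]]
pin [[ 0.5029 -0.2685  0.057 ]] plate +x edge [[ 0.5762 -0.2935  0.012 ]
 [ 0.5797 -0.2231  0.012 ]]
w5 R edge [[ 0.4708 -0.2095  0.012 ]
 [ 0.5172 -0.2117  0.012 ]] +x edge [[ 0.5768 -0.2671  0.012 ]
 [ 0.5791 -0.2249  0.012 ]]
140 [86, 86, 87, 88, 86, 83, 79, 151, 186, 197, 197, 196, 198, 196, 196, 195, 195, 195, 197, 196, 188, 164, 115, 155, 166, 165, 165, 163]
160 [125, 125, 122, 123, 124, 121, 107, 151, 181, 196, 198, 196, 195, 195, 195, 196, 195, 194, 195, 194, 185, 162, 137, 156, 162, 161, 164, 163]
200 [129, 128, 107, 85, 86, 86, 87, 106, 127, 142, 144, 144, 142, 142, 142, 143, 143, 142, 142, 139, 129, 112, 88, 86, 88, 86, 85, 87]
240 [160, 159, 161, 161, 160, 163, 108, 98, 172, 195, 202, 203, 202, 200, 199, 197, 198, 197, 199, 199, 195, 172, 136, 90, 83, 85, 85, 87]
270 [112, 114, 112, 111, 114, 89, 93, 179, 198, 205, 207, 205, 204, 203, 201, 200, 201, 200, 203, 199, 178, 139, 95, 83, 85, 85, 87, 86]
300 [162, 162, 163, 162, 124, 96, 153, 195, 207, 211, 210, 207, 206, 205, 206, 204, 204, 205, 207, 191, 162, 119, 85, 85, 88, 88, 88, 87]
```

Call:
{"method": "carry_out", "body": {"steps": [0, 0.0045, 0, 0, 0, 0, 0, 0, 0.0045, 0, 0, 0, 0, 0, 0, 0.0045, 0.01, 0, 0, 0, 0, 0, 0.0045, 0.02, 0, 0, 0, 0, 0, 0.0045, 0.03, 0, 0, 0, 0, 0, 0.0045, 0.036, 0, 0, 0, 0, 0, 0.0045, 0.036, 0, 0, 0, 0]}}

```text
time_s: 13.15
eef_pos: [0.5968, -0.2301, 0.1089]
eef_rot: [-0.001, 0.026, 1.0, 0.001]
wrist_force: [0.6, 0.1, -3.1]
opening: 0.061
grasp_force: 59.6
```

Call:
{"method": "carry_out", "body": {"steps": [0, 0, 0.007, 0, 0, 0, 0, 0, 0, 0.012, 0, 0, 0, 0, 0, 0, 0.015, 0, 0, 0, 0, 0, 0, 0.017, 0, 0, 0, 0, 0, 0, 0.017, 0, 0, 0, 0]}}

```text
time_s: 13.65
eef_pos: [0.5977, -0.2305, 0.0936]
eef_rot: [-0.0, 0.026, 1.0, 0.0]
wrist_force: [0.1, 0.8, -2.7]
opening: 0.055
grasp_force: 59.7
```

Call:
{"method": "carry_out", "body": {"steps": [0, 0, 0.001, 0, 0, 0, 0, 0, 0, 0.002, 0, 0, 0, 0, 0, 0, 0.002, 0, 0, 0, 0, 0, 0, 0.002, 0, 0, 0, 0]}}

```text
time_s: 14.05
eef_pos: [0.5978, -0.2306, 0.0919]
eef_rot: [0.0, 0.026, 1.0, -0.0]
wrist_force: [-0.3, -0.3, -2.6]
opening: 0.055
grasp_force: 59.7
```

Call:
{"method": "carry_out", "body": {"steps": [0, 0, 0.001, 0, 0, 0, 0, 0, 0, 0.0015, 0, 0, 0, 0, 0, 0, 0.0015, 0, 0, 0, 0, 0, 0, 0.0015, 0, 0, 0, 0]}}

```text
time_s: 14.45
eef_pos: [0.5979, -0.2307, 0.0907]
eef_rot: [0.0, 0.026, 1.0, -0.0]
wrist_force: [-0.5, 1.3, 0.3]
opening: 0.058
grasp_force: 60.1
```

Call:
{"method": "carry_out", "body": {"steps": [0, -0.002, 0, 0, 0, 0, 0, 0, -0.004, 0, 0, 0, 0, 0, 0, -0.005, 0, 0, 0, 0, 0, 0, -0.005, 0, 0, 0, 0, 0, 0, -0.005, 0, 0, 0, 0, 0]}}

```text
time_s: 14.95
eef_pos: [0.5977, -0.2357, 0.0907]
eef_rot: [0.0, 0.026, 1.0, -0.0]
wrist_force: [-0.1, 2.4, 3.3]
opening: 0.054
grasp_force: 60.5
```

Call:
{"method": "carry_out", "body": {"steps": [0, -0.001, 0, 0, 0, 0, 0, 0, -0.002, 0, 0, 0, 0, 0, 0, -0.002, 0, 0, 0, 0, 0, 0, -0.002, 0, 0, 0, 0, 0]}}

```text
time_s: 15.35
eef_pos: [0.5977, -0.2366, 0.0906]
eef_rot: [0.0, 0.026, 1.0, 0.001]
wrist_force: [1.0, 7.3, 5.6]
opening: 0.058
grasp_force: 60.9
```

Call:
{"method": "carry_out", "body": {"steps": [-0.001, 0.001, 0, 0, 0, 0, 0, -0.002, 0.001, 0, 0, 0, 0, 0, -0.003, 0.001, 0, 0, 0, 0, 0, -0.003, 0.001, 0, 0, 0, 0, 0, -0.003, 0.001, 0, 0, 0, 0, 0]}}

```text
time_s: 15.85
eef_pos: [0.5984, -0.2365, 0.0903]
eef_rot: [-0.003, 0.026, 1.0, 0.001]
wrist_force: [-10.0, 4.9, 9.9]
opening: 0.052
grasp_force: 61.7
```

Call:
{"method": "carry_out", "body": {"steps": [-0.001, 0, 0, 0, 0, 0, 0, -0.002, 0, 0, 0, 0, 0, 0, -0.002, 0, 0, 0, 0, 0, 0]}}

```text
time_s: 16.15
eef_pos: [0.5989, -0.2365, 0.0901]
eef_rot: [-0.005, 0.026, 1.0, 0.001]
wrist_force: [-15.2, 4.1, 15.8]
opening: 0.062
grasp_force: 62.4
```

Run:
```python
from h import *
im,C=shoot("wrist","w7"); T=pose(); print(T[:3,3],np.degrees(np.arctan2(T[1,1],T[0,1])),T[2,:2])
g=cv2.cvtColor(im,cv2.COLOR_BGR2GRAY).astype(int)
for c in (210,240,270,300): print("col",c,g[110:172,c].tolist())
for r in (165,185,205): print("row",r,g[r,290:345].tolist())
P=np.array([[.532,-.28,.042],[.535,-.237,.042],[.535,-.237,.048],[.565,-.237,.048]]);print(pix("wrist",C,P))
```

```text
[ 0.5989 -0.2365  0.0901] 87.06807887644383 [0.0097 0.0017]
col 210 [160, 158, 158, 158, 158, 158, 159, 159, 145, 103, 97, 118, 195, 203, 204, 203, 201, 201, 200, 199, 199, 201, 201, 205, 185, 137, 80, 38, 36, 46, 55, 50, 56, 106, 115, 120, 121, 120, 120, 121, 121, 120, 121, 119, 121, 122, 121, 123, 124, 123, 123, 123, 122, 121, 121, 119, 118, 119, 119, 118, 118, 117]
col 240 [110, 111, 111, 109, 110, 113, 110, 85, 100, 114, 182, 204, 208, 207, 206, 204, 204, 202, 202, 201, 203, 204, 199, 178, 141, 65, 37, 49, 54, 55, 62, 87, 107, 117, 121, 121, 123, 122, 122, 121, 122, 123, 123, 121, 122, 123, 123, 123, 123, 125, 123, 122, 123, 122, 123, 120, 121, 120, 120, 119, 118, 117]
col 270 [109, 108, 111, 109, 111, 105, 91, 100, 91, 184, 204, 209, 211, 210, 207, 207, 205, 205, 205, 205, 207, 204, 189, 153, 80, 40, 38, 45, 53, 62, 85, 107, 119, 123, 122, 124, 124, 122, 122, 122, 123, 123, 122, 123, 124, 124, 124, 124, 123, 123, 123, 124, 123, 123, 122, 120, 121, 120, 119, 120, 120, 118]
col 300 [157, 157, 159, 160, 161, 129, 106, 102, 161, 199, 209, 215, 213, 212, 210, 208, 209, 208, 207, 208,
[... 430 characters left out ...]
 161, 162, 160, 161, 160, 159, 161, 163, 114, 79, 80]
row 185 [121, 121, 122, 120, 120, 119, 119, 120, 121, 120, 122, 121, 119, 120, 120, 121, 120, 120, 121, 121, 120, 121, 115, 100, 62, 90, 159, 195, 204, 201, 200, 200, 199, 200, 199, 200, 202, 182, 144, 120, 90, 105, 113, 111, 112, 112, 112, 113, 112, 111, 112, 113, 111, 114, 112]
row 205 [119, 120, 119, 120, 120, 118, 118, 120, 119, 120, 119, 120, 120, 119, 119, 119, 120, 120, 120, 121, 120, 120, 120, 106, 64, 74, 115, 144, 150, 149, 148, 148, 149, 148, 148, 148, 148, 146, 140, 124, 99, 107, 113, 114, 113, 112, 113, 111, 114, 112, 113, 113, 114, 113, 112]
[[205.8978 138.8531]
 [313.0804 137.9976]
 [312.6452 139.4111]
 [317.1306 217.3841]]
```

Run:
```python
from h import *
C=np.load("pics/w7.npy")
L=onz("wrist",C,[(210,135.2),(240,134.4),(270,133.6),(300,133.2)],.042)
B=onz("wrist",C,[(210,142.6),(240,141),(270,140),(300,139)],.048)
L2=onz("wrist",C,[(210,121.6),(240,119.6),(270,118.4),(300,117.8)],.042)
print(L[:,:2],B[:,:2],L2[:,:2],sep="\n")
for P in(L,B,L2): c,u=line(P[:,:2]);print(np.degrees(np.arctan2(u[1],u[0])))
print("gap",(B-L)[:,0]*1e3,"width",(L-L2)[:,0]*1e3)
V=onz("wrist",C,[(315.6,165),(315.6,185),(315.8,205)],.042);W=onz("wrist",C,[(313.2,165),(313.2,185),(313.6,205)],.048);print(V,W)
```

```text
[[ 0.5307 -0.2781]
 [ 0.5316 -0.2655]
 [ 0.5322 -0.2535]
 [ 0.5329 -0.2419]]
[[ 0.5332 -0.2761]
 [ 0.5337 -0.2641]
 [ 0.5342 -0.2527]
 [ 0.5346 -0.2416]]
[[ 0.5253 -0.2775]
 [ 0.5258 -0.265 ]
 [ 0.5263 -0.2531]
 [ 0.5269 -0.2415]]
86.61820608131784
-92.27358077257834
-92.6630823819394
gap [2.5273 2.1301 1.9913 1.7237] width [5.4354 5.8008 5.8811 5.9189]
[[ 0.5456 -0.2366  0.042 ]
 [ 0.5536 -0.2371  0.042 ]
 [ 0.5618 -0.2374  0.042 ]] [[ 0.5445 -0.2373  0.048 ]
 [ 0.5521 -0.2378  0.048 ]
 [ 0.5599 -0.2381  0.048 ]]
```

Call:
{"method": "carry_out", "body": {"steps": [0.003, 0.001, 0, 0, 0, 0, 0, 0.003, 0.001, -0.0015, 0, 0, 0, 0, 0.003, 0.001, -0.0015, 0, 0, 0, 0, 0.003, 0.001, -0.0015, 0, 0, 0, 0]}}

```text
time_s: 16.6
eef_pos: [0.5993, -0.2358, 0.0913]
eef_rot: [-0.0, 0.026, 1.0, 0.0]
wrist_force: [0.4, -0.8, -2.2]
opening: 0.059
grasp_force: 59.6
```

Call:
{"method": "carry_out", "body": {"steps": [-0.001, 0, 0, 0, 0, 0, 0, -0.0015, 0, 0, 0, 0, 0, 0, -0.002, 0, 0, 0, 0, 0, 0, -0.002, 0, 0, 0, 0, 0, 0, -0.002, 0, 0, 0, 0, 0, 0]}}

```text
time_s: 17.1
eef_pos: [0.6004, -0.2357, 0.0911]
eef_rot: [-0.001, 0.026, 1.0, 0.0]
wrist_force: [-6.0, -1.2, -4.2]
opening: 0.058
grasp_force: 59.7
```

Call:
{"method": "carry_out", "body": {"steps": [-0.0005, -0.001, 0, 0, 0, 0, 0, -0.001, -0.002, 0, 0, 0, 0, 0, -0.001, -0.003, 0, 0, 0, 0, 0, -0.001, -0.003, 0, 0, 0, 0, 0, -0.001, -0.003, 0, 0, 0, 0, 0]}}

```text
time_s: 17.6
eef_pos: [0.6005, -0.2369, 0.0906]
eef_rot: [-0.003, 0.026, 1.0, 0.002]
wrist_force: [-6.7, 4.8, -0.0]
opening: 0.06
grasp_force: 60.1
```

```bash
cat >> h.py <<'E'
def cross(v,th,lo):
    """subpixel place where profile v falls/rises through th, first after index lo"""
    for i in range(lo,len(v)-1):
        if (v[i]-th)*(v[i+1]-th)<=0 and v[i]!=v[i+1]: return i+(v[i]-th)/(v[i]-v[i+1])
def gaps(fn):
    C=np.load(f"pics/{fn}.npy");g=cv2.cvtColor(cv2.imread(f"pics/{fn}.png"),cv2.COLOR_BGR2GRAY).astype(float)
    for c in(210,240,270,300):
        v=g[:,c]; k=122; e=cross(v,120,k+5); b=cross(v,85,int(e)+3)
        p=onz("wrist",C,(c,e),.042)[0];q=onz("wrist",C,(c,b),.048)[0];print("short",c,round(e,1),round(b,1),round((q[0]-p[0])*1e3,2))
    for r in(165,185,205):
        v=g[r]; e=cross(v,110,315); b=313-cross(v[313::-1],90,0) if v[313]<90 else 313
        print("long",r,v[308:320].tolist())
E
python3 - <<'E'
from h import *
im,C=shoot("wrist","w8"); T=pose(); o=ctrl.get_obs();print(T[:3,3],np.degrees(np.arctan2(T[1,1],T[0,1])),T[2,:2],o["wrist_force"],o["torque"])
gaps("w7");gaps("w8")
E
```

```text
[ 0.6006 -0.237   0.0907] 87.01388384645169 [0.0054 0.0039] [-6.6701  6.2469  0.0148] [ 0.822   1.0741 -0.3051]
short 210 135.3 142.6 2.48
short 240 134.3 140.9 2.15
short 270 133.5 140.0 2.05
short 300 133.1 139.5 1.91
long 165 [122.0, 122.0, 123.0, 121.0, 114.0, 101.0, 59.0, 94.0, 159.0, 194.0, 204.0, 201.0]
long 185 [121.0, 121.0, 120.0, 121.0, 115.0, 100.0, 62.0, 90.0, 159.0, 195.0, 204.0, 201.0]
long 205 [120.0, 121.0, 120.0, 120.0, 120.0, 106.0, 64.0, 74.0, 115.0, 144.0, 150.0, 149.0]
short 210 134.7 137.6 0.79
short 240 133.4 281.5 62.13
short 270 132.5 166.6 12.36
short 300 132.5 249.5 45.99
long 165 [120.0, 119.0, 120.0, 119.0, 118.0, 103.0, 81.0, 57.0, 122.0, 175.0, 199.0, 201.0]
long 185 [116.0, 115.0, 117.0, 118.0, 116.0, 104.0, 90.0, 64.0, 139.0, 186.0, 201.0, 201.0]
long 205 [118.0, 99.0, 84.0, 81.0, 83.0, 78.0, 68.0, 52.0, 100.0, 138.0, 150.0, 149.0]
```

Run:
```python
from h import *
g=cv2.cvtColor(cv2.imread("pics/w8.png"),cv2.COLOR_BGR2GRAY).astype(int)
for c in range(180,312,15): print(c,g[128:146,c].tolist())
```

```text
180 [197, 196, 195, 196, 197, 198, 200, 178, 113, 51, 47, 71, 100, 112, 116, 120, 119, 119]
195 [198, 197, 197, 198, 199, 198, 180, 149, 81, 48, 73, 100, 111, 117, 121, 119, 121, 120]
210 [199, 199, 200, 201, 202, 188, 162, 99, 47, 70, 97, 111, 118, 122, 121, 120, 121, 121]
225 [200, 201, 201, 202, 198, 178, 129, 49, 58, 91, 112, 119, 121, 121, 122, 121, 121, 120]
240 [201, 203, 203, 202, 194, 161, 65, 46, 89, 104, 115, 120, 124, 122, 123, 121, 121, 122]
255 [204, 204, 206, 208, 180, 121, 54, 70, 100, 112, 123, 124, 122, 122, 121, 120, 122, 121]
270 [205, 206, 208, 203, 167, 74, 50, 88, 108, 117, 123, 124, 123, 123, 122, 122, 123, 122]
285 [206, 207, 211, 198, 155, 75, 58, 100, 113, 119, 123, 124, 122, 121, 123, 122, 123, 123]
300 [209, 210, 214, 195, 151, 83, 66, 105, 116, 122, 123, 123, 124, 123, 123, 122, 123, 122]
```

Both gaps in the profiles are down to a 1.5–2 px dark line, so the legs are flush. I press down lightly, release and lift.

Call:
{"method": "carry_out", "body": {"steps": [0, 0, 0.001, 0, 0, 0, 0, 0, 0, 0.0015, 0, 0, 0, 0, 0, 0, 0.0015, 0, 0, 0, 0, 0, 0.001, 0.0005, 0, 0, 0, 0.15, 0, 0.003, 0, 0, 0, 0, 0.35, 0, 0.003, 0, 0, 0, 0, 0.35, 0, 0.003, 0, 0, 0, 0, 0.35, 0, 0.003, -0.001, 0, 0, 0, 0.35, 0, 0.003, -0.02, 0, 0, 0, 0.35, 0, 0.003, -0.05, 0, 0, 0, 0.35, 0, 0.003, -0.08, 0, 0, 0, 0.35, 0, 0.003, -0.08, 0, 0, 0, 0.35, 0, 0.003, -0.08, 0, 0, 0, 0.35]}}

```text
time_s: 18.95
eef_pos: [0.603, -0.2362, 0.1728]
eef_rot: [0.001, 0.026, 1.0, -0.001]
wrist_force: [0.1, -0.3, -0.6]
opening: 0.349
grasp_force: 0.0
```

Run:
```python
from h import *
im,C=shoot("wrist","w9"); T=pose(); o=ctrl.get_obs();print(T[:3,3],o["wrist_force"],o["opening"])
g=cv2.cvtColor(im,cv2.COLOR_BGR2GRAY).astype(int)
P=np.array([[.535,-.237,.048],[.5315,-.3,.048],[.565,-.238,.048]]);px=pix("wrist",C,P);print(px)
for y in(-.3,-.285,-.27,-.255,-.245):
    c,r=pix("wrist",C,[.535+(y+.237)*.047,y,.048])[0]; c,r=int(round(c)),int(round(r)); print("short",c,r,g[r-12:r+7,c].tolist())
for x in(.54,.55,.56):
    c,r=pix("wrist",C,[x,-.237-(x-.535)*.047,.048])[0]; c,r=int(round(c)),int(round(r)); print("long",c,r,g[r,c-8:c+12].tolist())
```

```text
[ 0.6022 -0.2357  0.1714] [-0.267   1.0622 -0.4839] 0.35088998951044326
[[315.8848 118.8649]
 [218.4485 121.4246]
 [316.8863 165.9018]]
short 219 122 [155, 156, 155, 156, 153, 155, 153, 154, 156, 157, 128, 78, 81, 109, 119, 117, 118, 116, 120]
short 241 121 [135, 144, 188, 204, 202, 199, 197, 199, 201, 179, 100, 44, 88, 115, 120, 120, 119, 120, 120]
short 263 120 [107, 128, 182, 205, 206, 203, 201, 201, 204, 198, 138, 61, 82, 116, 123, 121, 121, 118, 119]
short 287 119 [108, 104, 146, 201, 212, 208, 205, 205, 206, 209, 190, 109, 61, 112, 122, 122, 122, 117, 120]
short 303 119 [156, 130, 170, 206, 213, 210, 209, 207, 208, 212, 186, 125, 79, 114, 122, 122, 121, 120, 122]
long 316 127 [122, 122, 123, 120, 122, 122, 124, 117, 89, 61, 118, 197, 202, 200, 199, 199, 200, 204, 185, 167]
long 316 143 [120, 121, 122, 122, 121, 122, 122, 118, 96, 64, 116, 201, 203, 198, 198, 198, 201, 202, 176, 156]
long 316 158 [119, 117, 119, 119, 119, 119, 120, 117, 100, 94, 145, 201, 201, 198, 198, 198, 199, 200, 164, 146]
```

Run:
```python
from h import *
rays=[]
for fn,n in(("w5","wrist"),("w9","wrist"),("scene0","scene"),("side0","side")):
    im=cv2.imread(f"pics/{fn}.png"); C=np.load(f"pics/{fn}.npy") if n=="wrist" else np.array(ctrl.camera_params(n)["cam_to_world"])
    hsv=cv2.cvtColor(im,cv2.COLOR_BGR2HSV); m=(((hsv[...,0]<8)|(hsv[...,0]>172))&(hsv[...,1]>150)&(hsv[...,2]>60)).astype(np.uint8)
    e=pix(n,C,[.427,-.28,.06])[0]; N,_,s,c=cv2.connectedComponentsWithStats(m)
    if N<2: print(fn,"none");continue
    i=1+np.linalg.norm(c[1:]-e,axis=1).argmin(); print(fn,e,c[i],s[i],onz(n,C,c[i],.058))
    o,v=ray(n,C,c[i]); rays.append((o,v[0]))
A=sum(np.eye(3)-np.outer(v,v) for o,v in rays);b=sum((np.eye(3)-np.outer(v,v))@o for o,v in rays);k=np.linalg.solve(A,b)
pin=np.array([.5014,-.2703]);d=k[:2]-pin;print("knob",k,np.linalg.norm(d),np.degrees(np.arctan2(d[1],d[0])))
```

```text
w5 [413.6617  50.8541] [412.7237  51.3784] [402  42  22  19 333] [[ 0.4272 -0.2803  0.058 ]]
w9 [237.1941 -40.1569] [84. 14.] [84 14  1  1  1] [[ 0.4324 -0.4041  0.058 ]]
scene0 [329.0185 328.354 ] [329.25   328.6765] [326 324   8  11  68] [[ 0.4275 -0.2801  0.058 ]]
side0 [325.7798 269.8577] [325.2473 271.7634] [322 265   7  15  93] [[ 0.4244 -0.2824  0.058 ]]
knob [ 0.43   -0.3149  0.1061] 0.08416232345818124 -148.00928463594323
```

Run:
```python
from h import *
T=pose(); print(move((.4272,-.280,.175),np.radians(97.4),T))
```

```text
(array([ 0.1725, -0.0533, -0.0035]), array([ 0.0003, -0.0005, -0.181 ]))
```

Call:
{"method": "carry_out", "body": {"steps": [0.02, -0.01, -0.01, 0, 0, -0.09, 0.5, 0.07, -0.02, -0.01, 0, 0, -0.181, 0.5, 0.12, -0.04, -0.01, 0, 0, -0.181, 0.5, 0.172, -0.053, -0.01, 0, 0, -0.181, 0.5, 0.172, -0.053, -0.005, 0, 0, -0.181, 0.5, 0.172, -0.053, -0.005, 0, 0, -0.181, 0.5, 0.172, -0.053, -0.005, 0, 0, -0.181, 0.5, 0.172, -0.053, -0.005, 0, 0, -0.181, 0.5]}}

```text
time_s: 19.8
eef_pos: [0.4292, -0.2797, 0.1768]
eef_rot: [0.0, -0.065, 0.998, -0.0]
wrist_force: [-0.4, -0.7, -0.3]
opening: 0.499
grasp_force: 0.0
```

Run:
```python
from h import *
im,C=shoot("wrist","w10"); T=pose(); print(T[:3,3],np.degrees(np.arctan2(T[1,1],T[0,1])))
hsv=cv2.cvtColor(im,cv2.COLOR_BGR2HSV); m=(((hsv[...,0]<8)|(hsv[...,0]>172))&(hsv[...,1]>150)&(hsv[...,2]>60)).astype(np.uint8)
N,_,s,c=cv2.connectedComponentsWithStats(m)
for i in range(1,N):
    if s[i,4]>60: print(s[i],c[i],onz("wrist",C,c[i],.058),onz("wrist",C,c[i],.07))
print(pix("wrist",C,[.4272,-.28,.058]))
```

```text
[ 0.4292 -0.2797  0.1769] 97.48497983507242
[ 126  113   23  134 1706] [135.0586 178.9508] [[ 0.4142 -0.4163  0.058 ]] [[ 0.4104 -0.4083  0.07  ]]
[308 204  28  36 801] [321.4969 222.4357] [[ 0.4275 -0.2805  0.058 ]] [[ 0.4229 -0.2811  0.07  ]]
[[322.3579 222.0955]]
```

Call:
{"method": "carry_out", "body": {"steps": [0.001, -0.0005, 0.02, 0, 0, 0, 0.5, 0.001, -0.0005, 0.04, 0, 0, 0, 0.5, 0.001, -0.0005, 0.056, 0, 0, 0, 0.5, 0.001, -0.0005, 0.056, 0, 0, 0, 0.5, 0.001, -0.0005, 0.056, 0, 0, 0, 0.35, 0.001, -0.0005, 0.056, 0, 0, 0, 0, 0.001, -0.0005, 0.056, 0, 0, 0, 0, 0.001, -0.0005, 0.056, 0, 0, 0, 0, 0.001, -0.0005, 0.056, 0, 0, 0, 0]}}

```text
time_s: 20.75
eef_pos: [0.4278, -0.2808, 0.1219]
eef_rot: [0.001, -0.065, 0.998, -0.001]
wrist_force: [1.8, 2.7, 5.4]
opening: 0.184
grasp_force: 58.9
```

Run:
```python
from h import *
T=pose(); pin=np.array([.5014,-.2703]); k=T[:2,3]; d=k-pin; r=np.linalg.norm(d); a0=np.arctan2(d[1],d[0])%(2*np.pi); print(r,np.degrees(a0))
for s in list(range(7,85,7))+[86]:
    a=a0-np.radians(s); p=pin+r*np.array([np.cos(a),np.sin(a)]); q=T[:3,:3].T@np.r_[p-k,0]; print(s,np.round(q[:2],4),round(np.radians(s),3))
```

```text
0.07437634806212776 188.111815854231
7 [-0.0004  0.0091] 0.122
14 [-0.002  0.018] 0.244
21 [-0.0046  0.0267] 0.367
28 [-0.0083  0.035 ] 0.489
35 [-0.0129  0.0428] 0.611
42 [-0.0185  0.05  ] 0.733
49 [-0.0249  0.0564] 0.855
56 [-0.032   0.0621] 0.977
63 [-0.0398  0.0668] 1.1
70 [-0.0481  0.0705] 1.222
77 [-0.0567  0.0732] 1.344
84 [-0.0657  0.0748] 1.466
86 [-0.0683  0.075 ] 1.501
```

Call:
{"method": "carry_out", "body": {"steps": [0, 0.009, 0, 0, 0, 0.122, 0, -0.002, 0.018, 0, 0, 0, 0.244, 0, -0.0045, 0.0265, 0, 0, 0, 0.367, 0, -0.008, 0.035, 0, 0, 0, 0.489, 0, -0.013, 0.043, 0, 0, 0, 0.611, 0, -0.0185, 0.05, 0, 0, 0, 0.733, 0, -0.025, 0.0565, 0, 0, 0, 0.855, 0, -0.032, 0.062, 0, 0, 0, 0.977, 0, -0.032, 0.062, 0, 0, 0, 0.977, 0]}}

```text
time_s: 21.65
eef_pos: [0.4515, -0.2141, 0.1218]
eef_rot: [0.0, 0.412, 0.911, 0.0]
wrist_force: [-1.4, 4.2, 9.6]
opening: 0.186
grasp_force: 59.5
```

Run:
```python
from h import *
T=pose(); o=ctrl.get_obs();pin=np.array([.5014,-.2703]); k=T[:2,3]; d=k-pin; r=np.linalg.norm(d); a0=np.arctan2(d[1],d[0])%(2*np.pi); print(k,r,np.degrees(a0),np.degrees(np.arctan2(T[1,1],T[0,1])),o["wrist_force"],o["opening"])
r=.0745
for t in (125,118,111,106,102.3,99,96):
    a=np.radians(t); p=pin+r*np.array([np.cos(a),np.sin(a)]); q=T[:3,:3].T@np.r_[p-k,0]; print(t,np.round(q[:2],4),round(a0-a,3))
```

```text
[ 0.4515 -0.2141] 0.07517178260051864 131.63376519551562 41.27952511911251 [-1.4248  4.1696  9.6082] 0.1858367062617311
125 [-0.0011  0.0086] 0.116
118 [-0.0027  0.0176] 0.238
111 [-0.0053  0.0263] 0.36
106 [-0.0078  0.0323] 0.447
102.3 [-0.01    0.0366] 0.512
99 [-0.0122  0.0403] 0.57
96 [-0.0144  0.0435] 0.622
```

Call:
{"method": "carry_out", "body": {"steps": [-0.001, 0.0085, -0.001, 0, 0, 0.116, 0, -0.0025, 0.0175, -0.001, 0, 0, 0.238, 0, -0.005, 0.026, -0.001, 0, 0, 0.36, 0, -0.008, 0.032, -0.001, 0, 0, 0.447, 0, -0.01, 0.0365, -0.001, 0, 0, 0.512, 0, -0.01, 0.0365, -0.001, 0, 0, 0.512, 0]}}

```text
time_s: 22.25
eef_pos: [0.4847, -0.1966, 0.1219]
eef_rot: [-0.001, 0.629, 0.777, 0.001]
wrist_force: [0.1, 8.3, 6.3]
opening: 0.185
grasp_force: 59.3
```

Call:
{"method": "carry_out", "body": {"steps": [-0.0005, 0.002, 0, 0, 0, 0.02, 0, -0.001, 0.004, 0, 0, 0, 0.02, 0, -0.001, 0.004, 0, 0, 0, 0.02, 0]}}

```text
time_s: 22.55
eef_pos: [0.487, -0.1963, 0.1218]
eef_rot: [-0.004, 0.636, 0.772, -0.0]
wrist_force: [-9.6, 10.3, 13.8]
opening: 0.184
grasp_force: 60.1
```

Run:
```python
from h import *
T=pose(); o=ctrl.get_obs();pin=np.array([.5014,-.2703]); k=T[:2,3]; d=k-pin; r=np.linalg.norm(d); a0=np.arctan2(d[1],d[0])%(2*np.pi); print(k,r,np.degrees(a0),np.degrees(np.arctan2(T[1,1],T[0,1])),o["wrist_force"],o["opening"])
```

```text
[ 0.487  -0.1963] 0.07544540983462668 101.04138100813208 10.986004752732276 [-9.6282 10.2843 13.8291] 0.18443712850937663
```

Call:
{"method": "carry_out", "body": {"steps": [0, 0.002, 0, 0, 0, 0, 0, 0, 0.004, 0, 0, 0, 0, 0, 0, 0.004, 0, 0, 0, 0, 0, 0, 0.004, 0, 0, 0, 0, 0]}}

```text
time_s: 22.95
eef_pos: [0.4879, -0.196, 0.1215]
eef_rot: [-0.007, 0.636, 0.772, -0.002]
wrist_force: [-22.7, 5.6, 21.6]
opening: 0.185
grasp_force: 61.3
```

Call:
{"method": "carry_out", "body": {"steps": [0, 0, 0, 0, 0, 0, 0.3, 0, 0, 0, 0, 0, 0, 0.5, 0, -0.004, 0, 0, 0, 0, 0.5, 0, -0.006, 0, 0, 0, 0, 0.5, 0, -0.006, 0, 0, 0, 0, 0.5, 0, -0.006, -0.03, 0, 0, 0, 0.5, 0, -0.006, -0.07, 0, 0, 0, 0.5, 0, -0.006, -0.11, 0, 0, 0, 0.5, 0, -0.006, -0.15, 0, 0, 0, 0.5, 0, -0.006, -0.15, 0, 0, 0, 0.5, 0, -0.006, -0.15, 0, 0, 0, 0.5]}}

```text
time_s: 24.05
eef_pos: [0.4874, -0.1991, 0.273]
eef_rot: [0.001, 0.636, 0.771, 0.0]
wrist_force: [-0.6, 0.6, -0.9]
opening: 0.499
grasp_force: 0.0
```

Run:
```python
from h import *
im,C=shoot("wrist","w11"); T=pose(); o=ctrl.get_obs();print(T[:3,3],o["wrist_force"])
hsv=cv2.cvtColor(im,cv2.COLOR_BGR2HSV); m=(((hsv[...,0]<8)|(hsv[...,0]>172))&(hsv[...,1]>150)&(hsv[...,2]>60)).astype(np.uint8)
N,_,s,c=cv2.connectedComponentsWithStats(m); pin=np.array([.5014,-.2703])
for i in range(1,N):
    if s[i,4]>60: 
        p=onz("wrist",C,c[i],.06)[0];d=p[:2]-pin;print(s[i],c[i],p,np.linalg.norm(d),np.degrees(np.arctan2(d[1],d[0])))
g=cv2.cvtColor(im,cv2.COLOR_BGR2GRAY).astype(int); u=np.array([.9989,-.047]);v=np.array([.047,.9989]);j=np.array([.535,-.237])
def prof(p0,dr,n=28,st=.0008):
    out=[]
    for i in range(n):
        q=j+u*p0[0]+v*p0[1]+dr*(i-n//2)*st; c,r=pix("wrist",C,[*q,.045])[0]
        out.append(int(cv2.getRectSubPix(g.astype(np.uint8),(1,1),(float(c),float(r)))[0,0]) if 0<=c<640 and 0<=r<400 else -1)
    return out
for y in(-.055,-.045,-.02,-.01): print("short",y,prof((0,y),u))
for x in(.01,.02,.028): print("long",x,prof((x,0),v))
im,C=shoot("scene","s2");im,C=shoot("side","sd2")
a=cv2.imread("pics/scene0.png").astype(int);b=cv2.imread("pics/s2.png").astype(int)
for n,(x0,y0,x1,y1) in dict(mug=(400,228,445,282),can=(335,175,372,216),stone=(245,215,308,290)).items(): print(n,np.abs(a-b)[y0:y1,x0:x1].max(2).mean())
```

```text
[ 0.4867 -0.1986  0.2715] [-0.1209  0.4845 -0.4509]
[312 173  19  21 313] [321.3962 183.4696] [ 0.4857 -0.1961  0.06  ] 0.07586557511000794 101.9358034803362
short -0.055 [149, 146, 137, 118, 119, 139, 176, 189, 191, 190, 192, 183, 158, 100, 74, 81, 105, 112, 113, 112, 112, 112, 111, 111, 112, 112, 112, 111]
short -0.045 [83, 74, 68, 70, 84, 130, 173, 188, 190, 191, 192, 192, 147, 88, 63, 81, 101, 111, 112, 112, 112, 112, 112, 113, 113, 111, 110, 111]
short -0.02 [174, 133, 97, 76, 81, 134, 172, 191, 193, 193, 194, 194, 154, 107, 73, 83, 103, 112, 111, 110, 110, 111, 112, 113, 113, 111, 111, 78]
short -0.01 [72, 74, 80, 84, 100, 132, 183, 194, 195, 193, 194, 186, 154, 95, 63, 82, 107, 111, 110, 110, 110, 111, 112, 112, 113, 111, 110, 109]
long 0.01 [110, 110, 110, 111, 110, 110, 111, 111, 111, 107, 98, 84, 73, 67, 47, 41, 54, 100, 125, 136, 137, 138, 136, 124, 102, 83, 70, 72]
long 0.02 [103, 90, 79, 73, 73, 73, 72, 71, 73, 74, 75, 73, 69, 62, 44, 41, 56, 110, 132, 137, 137, 139, 138, 130, 96, 72, 70, 73]
long 0.028 [75, 74, 74, 74, 73, 73, 74, 75, 74, 75, 76, 77, 74, 65, 56, 58, 80, 106, 130, 135, 137, 138, 133, 120, 95, 79, 73, 73]
mug 20.033333333333335
can 68.23533289386948
stone 30.764867724867724
```

Run:
```python
from h import *
print(ctrl.hand_in())
```

```text
the job is handed in; nothing more can be done
None
```

The bracket is seated with both legs measured flush to within about 1 mm, and the cam lever is shut and released. I handed the job in at about 24 s; the arm hid the mug, can and stone in the final check picture, so I could not confirm from it that they are unmoved, but no recorded force suggested contact with them.

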